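# Sort the bench into its trays

## Task

Sort the loose things lying along the front of the bench into the three trays behind them: stand the two specimen cups in the cup carrier, one in each square bay; lay the marker and the stapler lengthwise in the black two-lane stationery tray, one in each lane (either lane), the stapler on its base; and lay the forceps lengthwise in the steel instrument tray. Keep the cups upright and set them down, do not drop them; everything must end lying on its tray's floor. Leave the petri dish and the tape roll where they are.

Things in the scene. Friction and masses are not known exactly. Their poses are not given: they have to be found in the camera images.
- cup_red: Closed clear specimen cup with a red screw lid, 70 mm tall, loose, standing upright. The lid is 61 mm across and spans 58 to 70 mm above the origin; the body below tapers from 54 mm to about 46 mm. Grip it by the lid. Origin: centre of its underside; z up through the lid; round, so yaw has no meaning.
- cup_white: Closed clear specimen cup with a white screw lid, 70 mm tall, loose, standing upright. The lid is 61 mm across and spans 58 to 70 mm above the origin; the body below tapers from 54 mm to about 46 mm. Grip it by the lid. Origin: centre of its underside; z up through the lid; round, so yaw has no meaning.
- marker: Marker pen, 135 mm long, 17 mm wide, 16 mm high, loose, lying flat. Origin: middle of its length, on its underside as it first lies; y along its length.
- stapler: Black desk stapler, 137 mm long, 38 mm wide, 42 mm tall, loose, standing on its base; it does not open. The base is 38 mm wide and 8 mm high; the arm above it, 20 mm wide, spans 18 to 42 mm above the origin: grip the arm across its width at mid-length. Origin: centre of its underside; x along its length, z up.
- forceps: Steel forceps, 131 mm long, 16 mm wide, 9 mm high, loose, lying flat, rigid (the arms do not spring). Grip across the width at mid-length. Origin: centre of its underside; x along its length.
- cup_carrier: White cup carrier, 180 x 92 mm, 28 mm high, open on top, with one cross wall that makes two square bays, each 84 x 84 mm inside; walls 4 mm, floor 4 mm thick. x along its length: the bay centres lie at x = +44 mm and x = -44 mm, y = 0. It is fixed to the worktop. Origin: centre of its underside; z up.
- stationery_tray: Black tray, 184 x 156 mm, 20 mm high, open on top, with one lengthwise wall that makes two lanes, each 176 x 72 mm inside; walls 4 mm, floor 4 mm thick. x along the lanes: the lane centres lie at y = +38 mm and y = -38 mm, x = 0. It is fixed to the worktop. Origin: centre of its underside; z up.
- instrument_tray: Shallow steel tray, 180 x 82 mm, 16 mm high, open on top, undivided, 172 x 74 mm inside; walls 4 mm, floor 4 mm thick. x along its length. It is fixed to the worktop. Origin: centre of its underside; z up.
- petri_dish: Bystander: lidded petri dish, 90 mm across, 15 mm high, loose, beyond the right end of the work. Leave it alone. Origin: centre of its underside.
- tape_roll: Bystander: roll of tan tape lying flat, 104 mm across, 25 mm high, loose, beyond the left end of the work. Leave it alone. Origin: centre of its underside.

How it is judged:
At the end, for the whole second after the job is handed in: Cups upright (0.15 rad), one per bay of the carrier, 22 mm of bay centre; marker and stapler lengthwise (0.45, 0.35 rad) in different lanes, forceps lengthwise (0.45 rad) in the steel tray, each within 26 mm of mid-length; stapler on its base; all on the tray floors, at rest ((x of cup_red in the frame of cup_carrier between 0.022 and 0.066 m or x of cup_red in the frame of cup_carrier between -0.066 and -0.022 m) and y of cup_red in the frame of cup_carrier between -0.022 and 0.022 m and z of cup_red in the frame of cup_carrier between 0 and 0.01 m and angle between each of cup_red, cup_white, stapler's own z axis and vertical below 0.15 rad and (x of cup_white in the frame of cup_carrier between 0.022 and 0.066 m or x of cup_white in the frame of cup_carrier between -0.066 and -0.022 m) and y of cup_white in the frame of cup_carrier between -0.022 and 0.022 m and z of cup_white in the frame of cup_carrier between 0 and 0.01 m and ((y of marker in the frame of stationery_tray between 0.006 and 0.07 m and y of stapler in the frame of stationery_tray between -0.07 and -0.006 m) or (y of marker in the frame of stationery_tray between -0.07 and -0.006 m and y of stapler in the frame of stationery_tray between 0.006 and 0.07 m)) and x of marker in the frame of stationery_tray between -0.026 and 0.026 m and z of marker in the frame of stationery_tray between 0 and 0.026 m and angle between the y axis of marker and the x axis of stationery_tray, either way round below 0.45 rad and x of stapler in the frame of stationery_tray between -0.026 and 0.026 m and z of stapler in the frame of stationery_tray between 0 and 0.01 m and angle between the x axis of stapler and the x axis of stationery_tray, either way round below 0.35 rad and x of forceps in the frame of instrument_tray between -0.026 and 0.026 m and y of forceps in the frame of instrument_tray between -0.034 and 0.034 m and z of forceps in the frame of instrument_tray between 0 and 0.016 m and angle between the x axis of forceps and the x axis of instrument_tray, either way round below 0.45 rad and linear speed of each of cup_red, cup_white, marker, stapler, forceps below 0.02 m/s); the robot touches nothing.
It fails at once if a specimen cup is tipped over (angle between any of cup_red, cup_white's own z axis and vertical above 0.7 rad).
It fails at once if a specimen cup is dropped from more than about 25 mm ((linear speed of cup_red above 0.7 m/s and contact force between the fingers and cup_red below 0.05 N) or (linear speed of cup_white above 0.7 m/s and contact force between the fingers and cup_white below 0.05 N)).
It fails at once if the petri dish is pushed away by more than 20 mm (distance of petri_dish from where it was at the start of the episode above 0.02 m).
It fails at once if the tape roll is pushed away by more than 20 mm (distance of tape_roll from where it was at the start of the episode above 0.02 m).
It also fails if it takes over 125 s, if anything falls off the work surface, if the arm or the gripper's body presses on something with over 40 N, if the wrist force passes 120 N, or if a joint passes its speed limit or range.

## Robot

A 6-joint arm with a two-finger parallel gripper is mounted at the origin on a cart in front of the work surface, level with it; the furniture and walls round the work are solid. World frame = base frame: x ahead of the robot, y to its left, z up, the work surface at z = 0. Lengths are in m, angles in rad, forces in N, time in s.
With the tool pointing down it reaches from about 0.275 to 0.85 m from the base axis. Payload 5.2 kg.
Tool frame: the origin (TCP) lies at the very end of the fingers, on their centre line; the grasp point (between the pads) lies tcp_to_grasp behind it (tcp_to_grasp is the distance from the TCP to the grasp point, in m); z points along the fingers, y is the line along which they close (so a half turn about z gives the same grasp; the last joint's range is limited). The gripper opens to 85 mm and grips with 20 to 120 N. Pads are 22 mm wide; open, the fingers measure 114 mm over their backs; the gripper's body (76 mm by 85 mm) begins 54 mm behind the grasp point. The pads swing forward as they close: fully open they stand 13 mm farther back than shut.
Start: joints at [1.016, 0.259, 1.535, -0, 1.348, -0.203], TCP at [0.19, 0.516, 0.231] pointing down, gripper open.
Joint ranges: [-3.14, 3.14], [-0.91, 2.08], [0.19, 2.58], [-1.22, 4.36], [0.22, 2.71], [-3.12, 3.12]. Speed limits (rad/s): [2.57, 2.57, 3.14, 3.14, 3.14, 3.14].

## Interface

Orientations are given as a unit quaternion [x, y, z, w].
In Python, from cell import * gives the robot as it stands.
- The arm moves only by the shell command python3 -m creep 'ROWS' [FORCE]. ROWS is JSON, a list of rows, each an object of numbers: "dx", "dy", "dz": the shift along the tool's x, y, z in units of 30 mm (1.0 is 30 mm); "wx", "wy", "wz": the turn, a rotation vector about the tool's x, y, z in units of 6 degrees (1.0 is 6 degrees); "gripper": the closure, from -1 (fully open) to 1 (shut). In form: [{"dx": .., "dy": .., "dz": .., "wx": .., "wy": .., "wz": .., "gripper": ..}, ...]. A call has exactly 8 rows; each row shifts and turns the commanded pose from where the row before left it, along the tool's axes as they then stand; what a row does not reach is not made up. A row lasts 1/12 s, in which the tool goes at most 41.7 mm and 7.16 degrees, less where a joint would pass 70% of its speed; a pose out of reach is approached as far as the arm can. A call is refused whole if a number of a shift passes 1 or a number of a turn 1, either way. A call with a gripper value outside its range is refused whole. The fingers move at their own pace and stop on an object; FORCE is the grip in N (left out, the last holds). Time passes only in rows, so rows that do not move let the fingers close, or fill a call up. It gives the time, the measured TCP pose, the force, the opening and the grip force at its end, in the units of the state.
- read_state(): the state, without advancing time (a new reading comes with each control period).
- read_camera(name): name is "scene" or "top"; returns a dict with "img" (420x560x3 uint8, blue, green, red), "K" (3x3 intrinsics, pixels), "extrinsics" (4x4, takes a point from camera to world coordinates). Camera axes: x right, y down, z forward; pixel columns grow to the right and rows downward; lengths in m; the calibration is good to about 2 mm. A picture is of the moment at which its call begins. There is no depth.
- job_done(): hands the job in; it is judged then, once.
Trained networks look in a picture, given as the dict that the camera call returned (one of the last four; its "shot" number tells which), for a name from the list of things; names that differ only in an ending like _2 or _b are one class to them, and where a whole thing is asked for, a point or a joint stands for the part that bears it (a point fixed in the world has none). Each returns a list of dicts, best first, with "conf" (0 to 1); they miss things now and then, are a little off and sometimes report something else, mostly with a low value. They report only what shows in the picture. A call takes as long as a camera call.
- recognise(thing, picture): "rect" ([left, top, right, bottom] in pixels, round what is visible of it).
The state is a dict: "time": time; "joints": joint angles; "joint_vel": joint speeds; "joint_torque": joint torques, N m; "eef_pos": TCP position; "ee_rot": TCP orientation; "force": force on the tool from outside, world axes, zero at the start; "torque": the same for the moment, N m; "opening": opening from 0.0 (shut) to 1.0 (fully open); "finger_force": force on a finger pad.
Only numpy, scipy, OpenCV 4.12 (cv2) and the standard library are available. Lean on these libraries where they do the work, as an engineer would, in place of code of your own. Each camera call takes 0.05 s, during which the arm holds its last target. There are 200 camera calls.

## Working session

There is one attempt and no reset: what is moved stays moved. The work goes in short steps, Python scripts to look and compute and a shell command to move; the robot and the scene stay as the last step left them, time stands still between calls to the robot, and variables do not carry over. Pictures are saved under pics/ and viewed, at most 14 in all, crops included, and the job is handed in when it is done.

```bash
ls; mkdir -p pics
python3 - <<'E'
from cell import *
import cv2,numpy as np
s=read_state();print({k:np.round(v,3).tolist() for k,v in s.items()})
try: print(tcp_to_grasp)
except Exception as e: print(e)
for n in("top","scene"):
    p=read_camera(n);cv2.imwrite(f"pics/{n}0.png",p["img"]);print(n,p["K"].tolist(),np.round(p["extrinsics"],4).tolist())
    for t in "cup_red cup_white marker stapler forceps cup_carrier stationery_tray instrument_tray petri_dish tape_roll".split():
        print(t,[(np.round(r["rect"],1).tolist(),round(r["conf"],2)) for r in recognise(t,p)[:2]])
E
```

```text
pics
{'time': 0.0, 'joints': [1.016, 0.259, 1.536, -0.0, 1.348, -0.203], 'joint_vel': [0.002, 0.001, 0.001, 0.001, -0.001, 0.0], 'joint_torque': [0.0, -44.602, -29.057, -0.0, 0.012, 0.0], 'eef_pos': [0.189, 0.516, 0.23], 'ee_rot': [0.175, 0.985, -0.001, -0.0], 'force': [0.334, -0.633, 0.454], 'torque': [-0.054, 0.021, 0.016], 'finger_force': 0.0, 'opening': 0.999}
0.0187
top [[456.0646092139554, 0.0, 278.4354822436331], [0.0, 456.0646092139554, 208.29746197278754], [0.0, 0.0, 1.0]] [[0.0292, -0.997, 0.0723, 0.3888], [-0.9995, -0.0299, -0.009, -0.0134], [0.0111, -0.072, -0.9973, 1.5334], [0.0, 0.0, 0.0, 1.0]]
cup_red [([369.3, 224.2, 392.9, 241.8], 0.71)]
cup_white []
marker [([197.9, 225.7, 232.7, 239.1], 0.74)]
stapler [([145.6, 222.7, 188.7, 244.6], 0.64)]
forceps []
cup_carrier [([244.5, 162.4, 301.8, 198.1], 0.95)]
stationery_tray [([180.9, 149.8, 228.8, 203.4], 0.8), ([325.3, 154.4, 353.1, 211.3], 0.44)]
instrument_tray [([325.8, 153.8, 354.2, 210.1], 0.71)]
petri_dish [([397.0, 181.9, 423.6, 210.2], 0.83)]
tape_roll [([124.8, 172.9, 152.7, 209.5], 0.75), ([315.9, 223.3, 335.6, 239.7], 0.25)]
scene [[384.6957876241991, 0.0, 282.8438196035623], [0.0, 384.6957876241991, 208.0981163629912], [0.0, 0.0, 1.0]] [[0.4485, -0.6568, 0.6061, -0.3036], [-0.8936, -0.3149, 0.32, -0.4527], [-0.0193, -0.6851, -0.7282, 1.0371], [0.0, 0.0, 0.0, 1.0]]
cup_red [([356.1, 253.8, 375.7, 277.6], 0.67)]
cup_white [([306.7, 232.3, 321.4, 258.0], 0.89)]
marker [([202.9, 216.8, 237.3, 224.0], 0.64)]
stapler [([165.4, 193.6, 198.9, 210.3], 0.72)]
forceps [([253.4, 230.7, 282.7, 238.9], 0.67), ([169.2, 165.7, 198.4, 187.7], 0.6)]
cup_carrier [([262.9, 184.0, 318.8, 218.4], 0.84)]
stationery_tray [([208.9, 158.3, 264.1, 206.6], 0.97)]
instrument_tray [([321.5, 203.3, 363.9, 243.0], 0.7)]
petri_dish [([394.8, 240.4, 426.7, 261.2], 0.73)]
tape_roll [([170.5, 163.8, 195.8, 184.9], 0.95)]
```

Run:
```python
import cv2,numpy as np
a=cv2.imread("pics/top0.png")[145:255,115:435];a=cv2.resize(a,None,fx=2.5,fy=2.5,interpolation=cv2.INTER_CUBIC)
b=cv2.imread("pics/scene0.png")[155:285,150:430];b=cv2.resize(b,(603,280),interpolation=cv2.INTER_CUBIC)
o=np.zeros((560,800,3),np.uint8);o[:275]=a;o[280:560,:603]=b
cv2.imwrite("pics/crop0.png",o)
```

```text
(no output)
```

View pics/crop0.png

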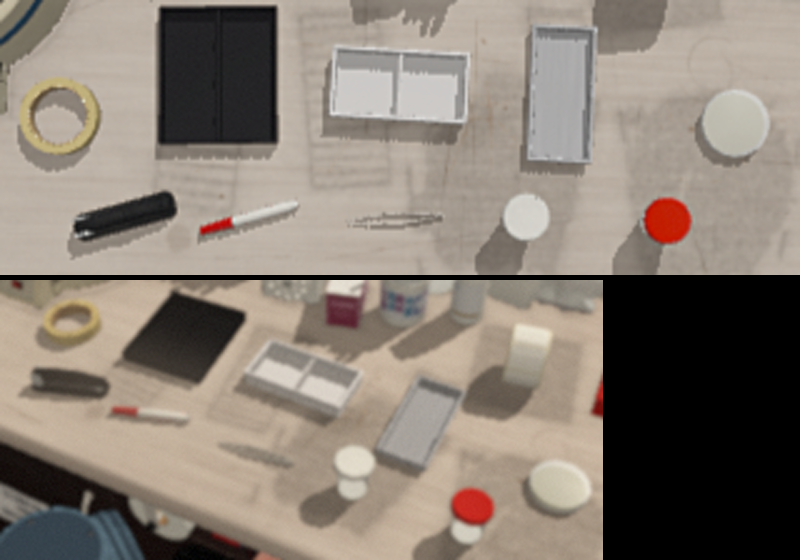

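The crop (2.5x, offset 115,145) shows, left to right: tape (60,117), black tray (218,75), stapler (125,216), marker (249,218), forceps (395,220), carrier (399,85), white lid (526,217), steel tray (562,95), red lid (668,221) and petri dish (735,123).

```bash
cat > h.py <<'E'
from cell import *
import cv2,numpy as np
from scipy.spatial.transform import Rotation as R
def w(p,uv,z):
    uv=np.atleast_2d(uv).astype(float);E=p["extrinsics"]
    d=np.c_[uv,np.ones(len(uv))]@np.linalg.inv(p["K"]).T@E[:3,:3].T
    return E[:3,3]+d*((z-E[2,3])/d[:,2:])
def proj(p,X):
    E=p["extrinsics"];c=(np.atleast_2d(X)-E[:3,3])@E[:3,:3]@p["K"].T
    return c[:,:2]/c[:,2:]
def st():
    s=read_state();q=R.from_quat(s["ee_rot"]).as_matrix()
    print("t %.2f pos %s yaw(toolx) %.1f deg y-axis %.1f deg tilt %.2f open %.3f ff %.1f"%(s["time"],np.round(s["eef_pos"],4),*np.degrees([np.arctan2(q[1,0],q[0,0]),np.arctan2(q[1,1],q[0,1]),np.arccos(-q[2,2])]),s["opening"],s["finger_force"]))
    return s
E
python3 - <<'E'
from h import *
p=read_camera("top");c=lambda a:(np.array(a)+.5)/2.5-.5+[115,145]
P={"stapler":([(75,228),(176,204)],.035),"marker":([(200,229),(298,206)],.012),"forceps":([(347,221),(443,218)],.006),
"white":([(526,217)],.07),"red":([(668,221)],.07),"carrier":([(333,46),(470,53),(467,124),(329,120)],.028),"black":([(158,7),(277,6),(277,144),(158,144)],.02),"steel":([(531,26),(598,28),(592,163),(527,161)],.016),"petri":([(735,123)],.015),"tape":([(60,117)],.025)}
for k,(u,z) in P.items():
    X=w(p,c(u),z)[:,:2];m=X.mean(0);e=X[1]-X[0] if len(X)>1 else np.zeros(2)
    print(k,m.round(4),"len",np.linalg.norm(e).round(4),"ang",np.degrees(np.arctan2(e[1],e[0])).round(1), (np.linalg.norm(X[2]-X[1]).round(4),np.degrees(np.arctan2(*(X[2]-X[1])[::-1])).round(1)) if len(X)>2 else "")
# scene cross-check
q=read_camera("scene")
for k,z,r in [("cup_white",.05,None),("cup_red",.05,None),("marker",.008,None),("stapler",.022,None),("forceps",.004,None)]:
    d=recognise(k,q)
    if d:
        r=d[0]["rect"];print(k,w(q,[(r[0]+r[2])/2,(r[1]+r[3])/2],z)[0,:2].round(3))
st()
E
```

```text
stapler [0.4114 0.3424] len 0.135 ang -74.9 
marker [0.4146 0.1839] len 0.1335 ang -75.1 
forceps [ 0.4178 -0.0103] len 0.1285 ang -86.5 
white [ 0.4247 -0.1784] len 0.0 ang 0.0 
red [ 0.425  -0.3612] len 0.0 ang 0.0 
carrier [ 0.5952 -0.0114] len 0.1829 ang -91.2 (np.float64(0.0952), np.float64(179.1))
black [0.6033 0.2324] len 0.1593 ang -87.7 (np.float64(0.1859), np.float64(-177.8))
steel [ 0.592  -0.2293] len 0.0905 ang -89.9 (np.float64(0.1827), np.float64(178.5))
petri [ 0.5604 -0.4627] len 0.0 ang 0.0 
tape [0.54   0.4376] len 0.0 ang 0.0 
cup_white [ 0.417 -0.183]
cup_red [ 0.414 -0.363]
marker [0.411 0.181]
stapler [0.416 0.353]
t 1.45 pos [0.1895 0.5163 0.2313] yaw(toolx) 159.8 deg y-axis 69.8 deg tilt 0.00 open 0.999 ff 0.0
```

```bash
cat >> h.py <<'E'
def plan(x,y,z,yang):
    "units still to go in present tool axes: dx,dy,dz (30mm) and wz (6deg); yang = wanted angle of tool y, mod 180"
    s=st();q=R.from_quat(s["ee_rot"]).as_matrix();d=q.T@(np.array([x,y,z])-s["eef_pos"])/.03
    a=np.degrees(np.arctan2(q[1,1],q[0,1]));t=(yang-a+90)%180-90
    dn=R.from_euler("z",-t,degrees=True).as_matrix()@d if False else R.from_rotvec([0,0,np.radians(t)]).as_matrix()@d
    print("now dxyz",d.round(2),"| wz %.2f"%(-t/6),"| dxyz after the turn",dn.round(2),"q6 %.2f"%s["joints"][5])
E
python3 -m creep '[{"dx":-1,"dy":-0.32,"gripper":-1},{"dx":-1,"dy":-0.32,"gripper":-1},{"dx":-1,"dy":-0.32,"gripper":-1},{"dx":-1,"dy":-0.32,"gripper":-1},{"dx":-1,"dy":-0.32,"gripper":-1},{"dx":-1,"dy":-0.32,"gripper":-1},{"dx":-1,"dy":-0.32,"gripper":-1},{"dx":-1,"dy":-0.32,"gripper":-1}]' 40
python3 -m creep '[{"dx":-0.93,"dy":-0.34,"gripper":-1},{"wz":1,"dz":0.5,"gripper":-1},{"wz":1,"dz":0.5,"gripper":-1},{"wz":1,"dz":0.5,"gripper":-1},{"wz":1,"dz":0.5,"gripper":-1},{"wz":1,"dz":0.5,"gripper":-1},{"wz":1,"dz":0.5,"gripper":-1},{"wz":1,"dz":0.5,"gripper":-1}]'
python3 -m creep '[{"wz":1,"gripper":-1},{"wz":1,"gripper":-1},{"wz":0.13,"gripper":-1},{"gripper":-1},{"gripper":-1},{"gripper":-1},{"gripper":-1},{"gripper":-1}]'
python3 - <<'E'
from h import *
plan(.4114,.3424,.012,15)
E
```

```text
t 1.45 pos [0.1895 0.5163 0.2313] yaw(toolx) 159.8 deg y-axis 69.8 deg tilt 0.00 open 0.999 ff 0.0
now dxyz [-8.94 -2.89  7.31] | wz 9.14 | dxyz after the turn [-7.51  5.64  7.31] q6 -0.20invalid input at $[0]: expected keys dx, dy, dz, wx, wy, wz, gripper
invalid input at $[0]: expected keys dx, dy, dz, wx, wy, wz, gripper
invalid input at $[0]: expected keys dx, dy, dz, wx, wy, wz, gripper
```

```bash
python3 -m creep '[{"dx":-1,"dy":-0.32,"dz":0,"wx":0,"wy":0,"wz":0,"gripper":-1},{"dx":-1,"dy":-0.32,"dz":0,"wx":0,"wy":0,"wz":0,"gripper":-1},{"dx":-1,"dy":-0.32,"dz":0,"wx":0,"wy":0,"wz":0,"gripper":-1},{"dx":-1,"dy":-0.32,"dz":0,"wx":0,"wy":0,"wz":0,"gripper":-1},{"dx":-1,"dy":-0.32,"dz":0,"wx":0,"wy":0,"wz":0,"gripper":-1},{"dx":-1,"dy":-0.32,"dz":0,"wx":0,"wy":0,"wz":0,"gripper":-1},{"dx":-1,"dy":-0.32,"dz":0,"wx":0,"wy":0,"wz":0,"gripper":-1},{"dx":-1,"dy":-0.32,"dz":0,"wx":0,"wy":0,"wz":0,"gripper":-1}]' 40
python3 -m creep '[{"dx":-0.94,"dy":-0.33,"dz":0,"wx":0,"wy":0,"wz":0,"gripper":-1},{"dx":0,"dy":0,"dz":0.5,"wx":0,"wy":0,"wz":1,"gripper":-1},{"dx":0,"dy":0,"dz":0.5,"wx":0,"wy":0,"wz":1,"gripper":-1},{"dx":0,"dy":0,"dz":0.5,"wx":0,"wy":0,"wz":1,"gripper":-1},{"dx":0,"dy":0,"dz":0.5,"wx":0,"wy":0,"wz":1,"gripper":-1},{"dx":0,"dy":0,"dz":0.5,"wx":0,"wy":0,"wz":1,"gripper":-1},{"dx":0,"dy":0,"dz":0.5,"wx":0,"wy":0,"wz":1,"gripper":-1},{"dx":0,"dy":0,"dz":0.5,"wx":0,"wy":0,"wz":1,"gripper":-1}]'
python3 -m creep '[{"dx":0,"dy":0,"dz":0,"wx":0,"wy":0,"wz":1,"gripper":-1},{"dx":0,"dy":0,"dz":0,"wx":0,"wy":0,"wz":1,"gripper":-1},{"dx":0,"dy":0,"dz":0,"wx":0,"wy":0,"wz":0.14,"gripper":-1},{"dx":0,"dy":0,"dz":0,"wx":0,"wy":0,"wz":0,"gripper":-1},{"dx":0,"dy":0,"dz":0,"wx":0,"wy":0,"wz":0,"gripper":-1},{"dx":0,"dy":0,"dz":0,"wx":0,"wy":0,"wz":0,"gripper":-1},{"dx":0,"dy":0,"dz":0,"wx":0,"wy":0,"wz":0,"gripper":-1},{"dx":0,"dy":0,"dz":0,"wx":0,"wy":0,"wz":0,"gripper":-1}]'
python3 - <<'E'
from h import *
plan(.4114,.3424,.012,15)
for n in("top","scene"):
    p=read_camera(n);u=proj(p,[[.4114,.3424,.02]])[0].astype(int)
    a=p["img"][max(u[1]-50,0):u[1]+50,u[0]-65:u[0]+65];cv2.imwrite(f"pics/s_{n}.png",cv2.resize(a,None,fx=3,fy=3,interpolation=2))
a=np.hstack([cv2.imread(f"pics/s_{n}.png") for n in("top","scene")]);cv2.imwrite("pics/s1.png",a)
E
```

```text
time: 2.12
eef_pos: [0.3894, 0.3604, 0.2314]
ee_rot: [0.175, 0.985, 0.0, 0.0]
force: [-0.1, 0.4, 0.6]
opening: 0.997
finger_force: 0.0
time: 2.78
eef_pos: [0.4115, 0.3425, 0.1257]
ee_rot: [0.518, 0.855, 0.0, 0.0]
force: [0.3, 0.2, -0.3]
opening: 1.002
finger_force: 0.0
time: 3.45
eef_pos: [0.4115, 0.3426, 0.1265]
ee_rot: [0.608, 0.794, 0.0, 0.0]
force: [-0.4, 0.1, -0.9]
opening: 0.999
finger_force: 0.0
t 3.45 pos [0.4115 0.3426 0.1265] yaw(toolx) 105.1 deg y-axis 15.1 deg tilt 0.02 open 0.999 ff 0.0
now dxyz [-0.   -0.    3.82] | wz 0.01 | dxyz after the turn [-0.   -0.    3.82] q6 0.22
```

View pics/s1.png

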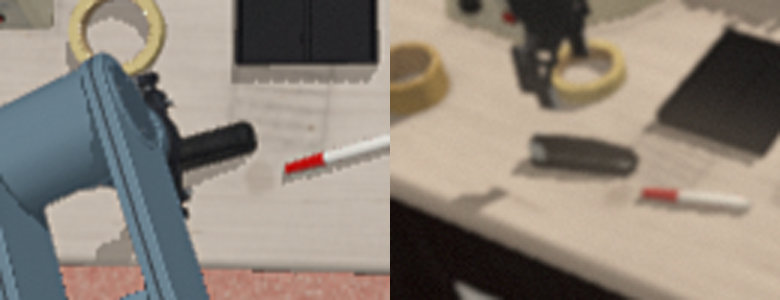

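Gripper hovers over the stapler: at right the fingers sit above it in the scene view, and in the top view the free half points at (250,135). Descend, grip, lift.

```bash
python3 -m creep '[{"dx":0,"dy":0,"dz":0.95,"wx":0,"wy":0,"wz":0,"gripper":-1},{"dx":0,"dy":0,"dz":0.95,"wx":0,"wy":0,"wz":0,"gripper":-1},{"dx":0,"dy":0,"dz":0.95,"wx":0,"wy":0,"wz":0,"gripper":-1},{"dx":0,"dy":0,"dz":0.95,"wx":0,"wy":0,"wz":0,"gripper":-1},{"dx":0,"dy":0,"dz":0,"wx":0,"wy":0,"wz":0,"gripper":1},{"dx":0,"dy":0,"dz":0,"wx":0,"wy":0,"wz":0,"gripper":1},{"dx":0,"dy":0,"dz":0,"wx":0,"wy":0,"wz":0,"gripper":1},{"dx":0,"dy":0,"dz":0,"wx":0,"wy":0,"wz":0,"gripper":1}]' 40
python3 -m creep '[{"dx":0,"dy":0,"dz":0,"wx":0,"wy":0,"wz":0,"gripper":1},{"dx":0,"dy":0,"dz":0,"wx":0,"wy":0,"wz":0,"gripper":1},{"dx":0,"dy":0,"dz":0,"wx":0,"wy":0,"wz":0,"gripper":1},{"dx":0,"dy":0,"dz":0,"wx":0,"wy":0,"wz":0,"gripper":1},{"dx":0,"dy":0,"dz":0,"wx":0,"wy":0,"wz":0,"gripper":1},{"dx":0,"dy":0,"dz":-0.5,"wx":0,"wy":0,"wz":0,"gripper":1},{"dx":0,"dy":0,"dz":-1,"wx":0,"wy":0,"wz":0,"gripper":1},{"dx":0,"dy":0,"dz":-1,"wx":0,"wy":0,"wz":0,"gripper":1}]'
python3 - <<'E'
from h import *
plan(.602,.270,.018,92)
E
```

```text
time: 4.22
eef_pos: [0.4129, 0.3434, 0.0143]
ee_rot: [0.609, 0.793, 0.002, 0.001]
force: [0.9, -0.1, 0.5]
opening: 0.452
finger_force: 0.0
time: 4.88
eef_pos: [0.4103, 0.3419, 0.0878]
ee_rot: [0.609, 0.793, -0.001, -0.001]
force: [1.4, 0.2, -1.6]
opening: 0.206
finger_force: 39.8
t 4.88 pos [0.4103 0.3419 0.0878] yaw(toolx) 105.0 deg y-axis 15.0 deg tilt 0.15 open 0.206 ff 39.8
now dxyz [-3.97  5.56  2.31] | wz -12.83 | dxyz after the turn [-6.31 -2.62  2.31] q6 0.22
```

```bash
python3 -m creep '[{"dx":-0.5,"dy":0.695,"dz":0,"wx":0,"wy":0,"wz":0,"gripper":1},{"dx":-0.5,"dy":0.695,"dz":0,"wx":0,"wy":0,"wz":0,"gripper":1},{"dx":-0.5,"dy":0.695,"dz":0,"wx":0,"wy":0,"wz":0,"gripper":1},{"dx":-0.5,"dy":0.695,"dz":0,"wx":0,"wy":0,"wz":0,"gripper":1},{"dx":-0.5,"dy":0.695,"dz":0,"wx":0,"wy":0,"wz":0,"gripper":1},{"dx":-0.5,"dy":0.695,"dz":0,"wx":0,"wy":0,"wz":0,"gripper":1},{"dx":-0.5,"dy":0.695,"dz":0,"wx":0,"wy":0,"wz":0,"gripper":1},{"dx":-0.5,"dy":0.695,"dz":0,"wx":0,"wy":0,"wz":0,"gripper":1}]'
python3 -m creep '[{"dx":0,"dy":0,"dz":0,"wx":0,"wy":0,"wz":-1,"gripper":1},{"dx":0,"dy":0,"dz":0,"wx":0,"wy":0,"wz":-1,"gripper":1},{"dx":0,"dy":0,"dz":0,"wx":0,"wy":0,"wz":-1,"gripper":1},{"dx":0,"dy":0,"dz":0,"wx":0,"wy":0,"wz":-1,"gripper":1},{"dx":0,"dy":0,"dz":0,"wx":0,"wy":0,"wz":-1,"gripper":1},{"dx":0,"dy":0,"dz":0,"wx":0,"wy":0,"wz":-1,"gripper":1},{"dx":0,"dy":0,"dz":0,"wx":0,"wy":0,"wz":-1,"gripper":1},{"dx":0,"dy":0,"dz":0,"wx":0,"wy":0,"wz":-1,"gripper":1}]'
python3 -m creep '[{"dx":0,"dy":0,"dz":0,"wx":0,"wy":0,"wz":-1,"gripper":1},{"dx":0,"dy":0,"dz":0,"wx":0,"wy":0,"wz":-1,"gripper":1},{"dx":0,"dy":0,"dz":0,"wx":0,"wy":0,"wz":-1,"gripper":1},{"dx":0,"dy":0,"dz":0,"wx":0,"wy":0,"wz":-1,"gripper":1},{"dx":0,"dy":0,"dz":0,"wx":0,"wy":0,"wz":-0.83,"gripper":1},{"dx":0,"dy":0,"dz":0,"wx":0,"wy":0,"wz":0,"gripper":1},{"dx":0,"dy":0,"dz":0,"wx":0,"wy":0,"wz":0,"gripper":1},{"dx":0,"dy":0,"dz":0,"wx":0,"wy":0,"wz":0,"gripper":1}]'
python3 - <<'E'
from h import *
plan(.602,.270,.018,92)
for n in("top","scene"):
    p=read_camera(n);u=proj(p,[[.602,.25,.02]])[0].astype(int)
    a=p["img"][max(u[1]-50,0):max(u[1]-50,0)+100,u[0]-65:u[0]+65];cv2.imwrite(f"pics/s_{n}.png",cv2.resize(a,None,fx=3,fy=3,interpolation=2))
a=np.hstack([cv2.imread(f"pics/s_{n}.png") for n in("top","scene")]);cv2.imwrite("pics/s2.png",a)
E
```

```text
time: 5.55
eef_pos: [0.6046, 0.2692, 0.088]
ee_rot: [0.609, 0.793, 0.0, 0.0]
force: [-0.3, 0.2, -2.2]
opening: 0.203
finger_force: 39.8
time: 6.22
eef_pos: [0.6034, 0.2698, 0.0879]
ee_rot: [0.231, 0.973, 0.0, 0.0]
force: [0.8, 0.3, -2.7]
opening: 0.205
finger_force: 39.8
time: 6.88
eef_pos: [0.6036, 0.2698, 0.0876]
ee_rot: [-0.016, 1.0, 0.0, 0.0]
force: [0.1, -0.7, -2.6]
opening: 0.205
finger_force: 39.9
t 6.88 pos [0.6036 0.2698 0.0876] yaw(toolx) -178.2 deg y-axis 91.8 deg tilt 0.01 open 0.205 ff 39.9
now dxyz [0.05 0.01 2.32] | wz -0.03 | dxyz after the turn [0.05 0.01 2.32] q6 -1.35
```

View pics/s2.png

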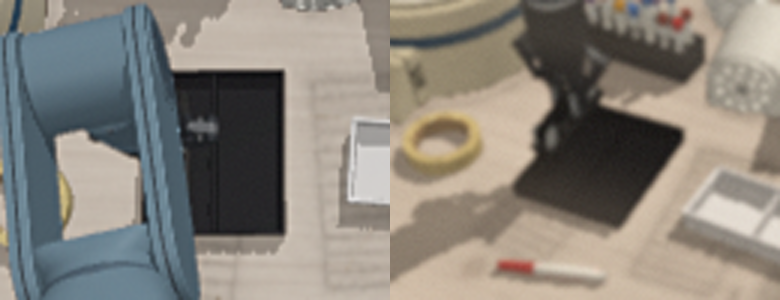

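The gripper with the stapler hangs over the left lane of the black tray (scene panel about 560,130), free of walls. Lower and release.

```bash
python3 -m creep '[{"dx":0,"dy":0,"dz":0.7,"wx":0,"wy":0,"wz":0,"gripper":1},{"dx":0,"dy":0,"dz":0.7,"wx":0,"wy":0,"wz":0,"gripper":1},{"dx":0,"dy":0,"dz":0.5,"wx":0,"wy":0,"wz":0,"gripper":1},{"dx":0,"dy":0,"dz":0.25,"wx":0,"wy":0,"wz":0,"gripper":1},{"dx":0,"dy":0,"dz":0.2,"wx":0,"wy":0,"wz":0,"gripper":1},{"dx":0,"dy":0,"dz":0,"wx":0,"wy":0,"wz":0,"gripper":1},{"dx":0,"dy":0,"dz":0,"wx":0,"wy":0,"wz":0,"gripper":0.2},{"dx":0,"dy":0,"dz":0,"wx":0,"wy":0,"wz":0,"gripper":0.2}]'
python3 -m creep '[{"dx":0,"dy":0,"dz":0,"wx":0,"wy":0,"wz":0,"gripper":0.2},{"dx":0,"dy":0,"dz":0,"wx":0,"wy":0,"wz":0,"gripper":0.2},{"dx":0,"dy":0,"dz":-0.5,"wx":0,"wy":0,"wz":0,"gripper":0.2},{"dx":0,"dy":0,"dz":-1,"wx":0,"wy":0,"wz":0,"gripper":0.2},{"dx":0,"dy":0,"dz":-1,"wx":0,"wy":0,"wz":0,"gripper":-1},{"dx":0,"dy":0,"dz":-1,"wx":0,"wy":0,"wz":0,"gripper":-1},{"dx":0,"dy":0,"dz":0,"wx":0,"wy":0,"wz":0,"gripper":-1},{"dx":0,"dy":0,"dz":0,"wx":0,"wy":0,"wz":0,"gripper":-1}]'
python3 - <<'E'
from h import *
plan(.4146,.1839,.003,15)
E
```

```text
time: 7.65
eef_pos: [0.6046, 0.2701, 0.0179]
ee_rot: [-0.017, 1.0, 0.0, 0.001]
force: [0.4, 0.0, -0.6]
opening: 0.403
finger_force: 0.0
time: 8.32
eef_pos: [0.6053, 0.2703, 0.1247]
ee_rot: [-0.017, 1.0, 0.001, 0.003]
force: [0.2, 0.3, -0.8]
opening: 0.942
finger_force: 0.0
t 8.32 pos [0.6053 0.2703 0.1247] yaw(toolx) -178.0 deg y-axis 92.0 deg tilt 0.33 open 0.942 ff 0.0
now dxyz [ 6.47 -2.66  4.02] | wz 12.83 | dxyz after the turn [-1.14 -6.91  4.02] q6 -1.35
```

```bash
python3 -m creep '[{"dx":0.81,"dy":-0.33,"dz":0,"wx":0,"wy":0,"wz":0,"gripper":-1},{"dx":0.81,"dy":-0.33,"dz":0,"wx":0,"wy":0,"wz":0,"gripper":-1},{"dx":0.81,"dy":-0.33,"dz":0,"wx":0,"wy":0,"wz":0,"gripper":-1},{"dx":0.81,"dy":-0.33,"dz":0,"wx":0,"wy":0,"wz":0,"gripper":-1},{"dx":0.81,"dy":-0.33,"dz":0,"wx":0,"wy":0,"wz":0,"gripper":-1},{"dx":0.81,"dy":-0.33,"dz":0,"wx":0,"wy":0,"wz":0,"gripper":-1},{"dx":0.81,"dy":-0.33,"dz":0,"wx":0,"wy":0,"wz":0,"gripper":-1},{"dx":0.81,"dy":-0.33,"dz":0,"wx":0,"wy":0,"wz":0,"gripper":-1}]'
python3 -m creep '[{"dx":0,"dy":0,"dz":0.2,"wx":0,"wy":0,"wz":1,"gripper":-1},{"dx":0,"dy":0,"dz":0.2,"wx":0,"wy":0,"wz":1,"gripper":-1},{"dx":0,"dy":0,"dz":0.2,"wx":0,"wy":0,"wz":1,"gripper":-1},{"dx":0,"dy":0,"dz":0.2,"wx":0,"wy":0,"wz":1,"gripper":-1},{"dx":0,"dy":0,"dz":0.2,"wx":0,"wy":0,"wz":1,"gripper":-1},{"dx":0,"dy":0,"dz":0.2,"wx":0,"wy":0,"wz":1,"gripper":-1},{"dx":0,"dy":0,"dz":0.2,"wx":0,"wy":0,"wz":1,"gripper":-1},{"dx":0,"dy":0,"dz":0.2,"wx":0,"wy":0,"wz":1,"gripper":-1}]'
python3 -m creep '[{"dx":0,"dy":0,"dz":0.2,"wx":0,"wy":0,"wz":1,"gripper":-1},{"dx":0,"dy":0,"dz":0.2,"wx":0,"wy":0,"wz":1,"gripper":-1},{"dx":0,"dy":0,"dz":0,"wx":0,"wy":0,"wz":1,"gripper":-1},{"dx":0,"dy":0,"dz":0,"wx":0,"wy":0,"wz":1,"gripper":-1},{"dx":0,"dy":0,"dz":0,"wx":0,"wy":0,"wz":0.83,"gripper":-1},{"dx":0,"dy":0,"dz":0,"wx":0,"wy":0,"wz":0,"gripper":-1},{"dx":0,"dy":0,"dz":0,"wx":0,"wy":0,"wz":0,"gripper":-1},{"dx":0,"dy":0,"dz":0,"wx":0,"wy":0,"wz":0,"gripper":-1}]'
python3 - <<'E'
from h import *
plan(.4146,.1839,.003,15)
p=read_camera("top")
a=p["img"][145:245,115:245];q=read_camera("scene")
b=q["img"][150:250,160:290]
cv2.imwrite("pics/s3.png",np.hstack([cv2.resize(x,None,fx=3,fy=3,interpolation=2) for x in(a,b)]))
E
```

```text
time: 8.98
eef_pos: [0.4098, 0.1833, 0.1205]
ee_rot: [-0.017, 1.0, -0.0, -0.001]
force: [-0.9, 0.3, 0.1]
opening: 1.003
finger_force: 0.0
time: 9.65
eef_pos: [0.411, 0.1837, 0.0724]
ee_rot: [0.393, 0.919, -0.001, -0.001]
force: [0.8, -0.2, 0.2]
opening: 0.998
finger_force: 0.0
time: 10.32
eef_pos: [0.4116, 0.1838, 0.0613]
ee_rot: [0.608, 0.794, -0.0, -0.0]
force: [0.4, 0.8, -0.7]
opening: 1.001
finger_force: 0.0
t 10.32 pos [0.4116 0.1838 0.0613] yaw(toolx) 105.1 deg y-axis 15.1 deg tilt 0.06 open 1.001 ff 0.0
now dxyz [-0.02  0.1   1.94] | wz 0.02 | dxyz after the turn [-0.02  0.1   1.94] q6 -0.09
```

View pics/s3.png

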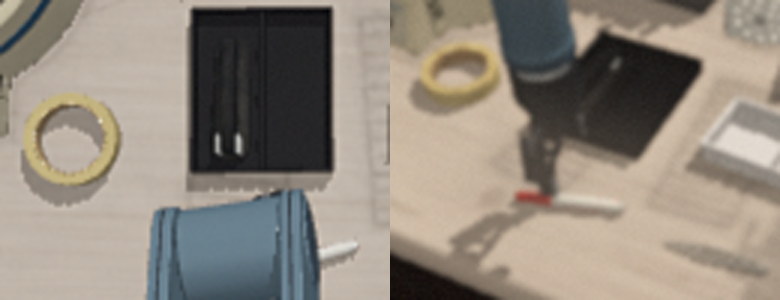

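The stapler lies upright and straight in the left lane (top panel, 228,100); the gripper stands over the marker's middle. Grip the marker.

```bash
python3 -m creep '[{"dx":0,"dy":0.1,"dz":0.5,"wx":0,"wy":0,"wz":0,"gripper":-1},{"dx":0,"dy":0,"dz":0.5,"wx":0,"wy":0,"wz":0,"gripper":-1},{"dx":0,"dy":0,"dz":0.5,"wx":0,"wy":0,"wz":0,"gripper":-1},{"dx":0,"dy":0,"dz":0.3,"wx":0,"wy":0,"wz":0,"gripper":-1},{"dx":0,"dy":0,"dz":0.12,"wx":0,"wy":0,"wz":0,"gripper":1},{"dx":0,"dy":0,"dz":0,"wx":0,"wy":0,"wz":0,"gripper":1},{"dx":0,"dy":0,"dz":0,"wx":0,"wy":0,"wz":0,"gripper":1},{"dx":0,"dy":0,"dz":0,"wx":0,"wy":0,"wz":0,"gripper":1}]' 30
python3 -m creep '[{"dx":0,"dy":0,"dz":0,"wx":0,"wy":0,"wz":0,"gripper":1},{"dx":0,"dy":0,"dz":0,"wx":0,"wy":0,"wz":0,"gripper":1},{"dx":0,"dy":0,"dz":0,"wx":0,"wy":0,"wz":0,"gripper":1},{"dx":0,"dy":0,"dz":0,"wx":0,"wy":0,"wz":0,"gripper":1},{"dx":0,"dy":0,"dz":0,"wx":0,"wy":0,"wz":0,"gripper":1},{"dx":0,"dy":0,"dz":-0.5,"wx":0,"wy":0,"wz":0,"gripper":1},{"dx":0,"dy":0,"dz":-1,"wx":0,"wy":0,"wz":0,"gripper":1},{"dx":0,"dy":0,"dz":-1,"wx":0,"wy":0,"wz":0,"gripper":1}]'
python3 - <<'E'
from h import *
plan(.6046,.1944,.0085,92)
E
```

```text
time: 11.08
eef_pos: [0.4155, 0.1848, 0.0048]
ee_rot: [0.609, 0.793, 0.0, 0.0]
force: [-0.1, -0.1, 0.3]
opening: 0.454
finger_force: 0.0
time: 11.75
eef_pos: [0.4135, 0.1844, 0.0792]
ee_rot: [0.609, 0.793, -0.001, -0.001]
force: [-0.2, -0.0, -0.6]
opening: 0.168
finger_force: 29.2
t 11.75 pos [0.4135 0.1844 0.0792] yaw(toolx) 105.0 deg y-axis 15.0 deg tilt 0.21 open 0.168 ff 29.2
now dxyz [-1.33  6.25  2.33] | wz -12.83 | dxyz after the turn [-6.39  0.11  2.33] q6 -0.09
```

```bash
python3 -m creep '[{"dx":-0.17,"dy":0.78,"dz":0,"wx":0,"wy":0,"wz":0,"gripper":1},{"dx":-0.17,"dy":0.78,"dz":0,"wx":0,"wy":0,"wz":0,"gripper":1},{"dx":-0.17,"dy":0.78,"dz":0,"wx":0,"wy":0,"wz":0,"gripper":1},{"dx":-0.17,"dy":0.78,"dz":0,"wx":0,"wy":0,"wz":0,"gripper":1},{"dx":-0.17,"dy":0.78,"dz":0,"wx":0,"wy":0,"wz":0,"gripper":1},{"dx":-0.17,"dy":0.78,"dz":0,"wx":0,"wy":0,"wz":0,"gripper":1},{"dx":-0.17,"dy":0.78,"dz":0,"wx":0,"wy":0,"wz":0,"gripper":1},{"dx":-0.17,"dy":0.78,"dz":0,"wx":0,"wy":0,"wz":0,"gripper":1}]'
python3 -m creep '[{"dx":0,"dy":0,"dz":0,"wx":0,"wy":0,"wz":-1,"gripper":1},{"dx":0,"dy":0,"dz":0,"wx":0,"wy":0,"wz":-1,"gripper":1},{"dx":0,"dy":0,"dz":0,"wx":0,"wy":0,"wz":-1,"gripper":1},{"dx":0,"dy":0,"dz":0,"wx":0,"wy":0,"wz":-1,"gripper":1},{"dx":0,"dy":0,"dz":0,"wx":0,"wy":0,"wz":-1,"gripper":1},{"dx":0,"dy":0,"dz":0,"wx":0,"wy":0,"wz":-1,"gripper":1},{"dx":0,"dy":0,"dz":0,"wx":0,"wy":0,"wz":-1,"gripper":1},{"dx":0,"dy":0,"dz":0,"wx":0,"wy":0,"wz":-1,"gripper":1}]'
python3 -m creep '[{"dx":0,"dy":0,"dz":0,"wx":0,"wy":0,"wz":-1,"gripper":1},{"dx":0,"dy":0,"dz":0,"wx":0,"wy":0,"wz":-1,"gripper":1},{"dx":0,"dy":0,"dz":0,"wx":0,"wy":0,"wz":-1,"gripper":1},{"dx":0,"dy":0,"dz":0,"wx":0,"wy":0,"wz":-1,"gripper":1},{"dx":0,"dy":0,"dz":0,"wx":0,"wy":0,"wz":-0.83,"gripper":1},{"dx":0,"dy":0,"dz":0,"wx":0,"wy":0,"wz":0,"gripper":1},{"dx":0,"dy":0,"dz":0,"wx":0,"wy":0,"wz":0,"gripper":1},{"dx":0,"dy":0,"dz":0,"wx":0,"wy":0,"wz":0,"gripper":1}]'
python3 - <<'E'
from h import *
plan(.6046,.1944,.0085,92)
E
```

```text
time: 12.42
eef_pos: [0.6071, 0.1937, 0.0789]
ee_rot: [0.609, 0.793, -0.0, -0.0]
force: [-0.1, -0.3, -0.0]
opening: 0.169
finger_force: 29.2
time: 13.08
eef_pos: [0.606, 0.1937, 0.0789]
ee_rot: [0.231, 0.973, -0.0, -0.0]
force: [0.2, 0.3, -0.2]
opening: 0.165
finger_force: 29.2
time: 13.75
eef_pos: [0.6061, 0.1937, 0.079]
ee_rot: [-0.016, 1.0, -0.0, -0.0]
force: [-0.4, 0.4, -0.4]
opening: 0.164
finger_force: 29.2
t 13.75 pos [0.6061 0.1937 0.079 ] yaw(toolx) -178.2 deg y-axis 91.8 deg tilt 0.02 open 0.164 ff 29.2
now dxyz [0.05 0.02 2.35] | wz -0.03 | dxyz after the turn [0.05 0.02 2.35] q6 -1.47
```

```bash
python3 -m creep '[{"dx":0,"dy":0,"dz":0.7,"wx":0,"wy":0,"wz":0,"gripper":1},{"dx":0,"dy":0,"dz":0.7,"wx":0,"wy":0,"wz":0,"gripper":1},{"dx":0,"dy":0,"dz":0.5,"wx":0,"wy":0,"wz":0,"gripper":1},{"dx":0,"dy":0,"dz":0.25,"wx":0,"wy":0,"wz":0,"gripper":1},{"dx":0,"dy":0,"dz":0.2,"wx":0,"wy":0,"wz":0,"gripper":1},{"dx":0,"dy":0,"dz":0,"wx":0,"wy":0,"wz":0,"gripper":1},{"dx":0,"dy":0,"dz":0,"wx":0,"wy":0,"wz":0,"gripper":0.3},{"dx":0,"dy":0,"dz":0,"wx":0,"wy":0,"wz":0,"gripper":0.3}]'
python3 -m creep '[{"dx":0,"dy":0,"dz":0,"wx":0,"wy":0,"wz":0,"gripper":0.3},{"dx":0,"dy":0,"dz":0,"wx":0,"wy":0,"wz":0,"gripper":0.3},{"dx":0,"dy":0,"dz":-0.5,"wx":0,"wy":0,"wz":0,"gripper":0.3},{"dx":0,"dy":0,"dz":-1,"wx":0,"wy":0,"wz":0,"gripper":0.3},{"dx":0,"dy":0,"dz":-1,"wx":0,"wy":0,"wz":0,"gripper":-1},{"dx":0,"dy":0,"dz":-1,"wx":0,"wy":0,"wz":0,"gripper":-1},{"dx":0,"dy":0,"dz":0,"wx":0,"wy":0,"wz":0,"gripper":-1},{"dx":0,"dy":0,"dz":0,"wx":0,"wy":0,"wz":0,"gripper":-1}]'
python3 - <<'E'
from h import *
plan(.4178,-.0103,.002,4)
E
```

```text
time: 14.42
eef_pos: [0.607, 0.1938, 0.0094]
ee_rot: [-0.017, 1.0, 0.0, 0.001]
force: [-0.8, -0.1, -1.0]
opening: 0.349
finger_force: 0.0
time: 15.08
eef_pos: [0.608, 0.194, 0.1164]
ee_rot: [-0.017, 1.0, 0.0, 0.003]
force: [-0.4, 0.4, -0.6]
opening: 0.899
finger_force: 0.0
t 15.08 pos [0.608  0.194  0.1164] yaw(toolx) -178.0 deg y-axis 92.0 deg tilt 0.31 open 0.899 ff 0.0
now dxyz [ 6.59 -6.59  3.77] | wz 14.66 | dxyz after the turn [-6.35 -6.82  3.77] q6 -1.47
```

```bash
python3 -m creep '[{"dx":0.82,"dy":-0.82,"dz":0,"wx":0,"wy":0,"wz":0,"gripper":-1},{"dx":0.82,"dy":-0.82,"dz":0,"wx":0,"wy":0,"wz":0,"gripper":-1},{"dx":0.82,"dy":-0.82,"dz":0,"wx":0,"wy":0,"wz":0,"gripper":-1},{"dx":0.82,"dy":-0.82,"dz":0,"wx":0,"wy":0,"wz":0,"gripper":-1},{"dx":0.82,"dy":-0.82,"dz":0,"wx":0,"wy":0,"wz":0,"gripper":-1},{"dx":0.82,"dy":-0.82,"dz":0,"wx":0,"wy":0,"wz":0,"gripper":-1},{"dx":0.82,"dy":-0.82,"dz":0,"wx":0,"wy":0,"wz":0,"gripper":-1},{"dx":0.82,"dy":-0.82,"dz":0,"wx":0,"wy":0,"wz":0,"gripper":-1}]'
python3 -m creep '[{"dx":0,"dy":0,"dz":0.2,"wx":0,"wy":0,"wz":1,"gripper":-1},{"dx":0,"dy":0,"dz":0.2,"wx":0,"wy":0,"wz":1,"gripper":-1},{"dx":0,"dy":0,"dz":0.2,"wx":0,"wy":0,"wz":1,"gripper":-1},{"dx":0,"dy":0,"dz":0.2,"wx":0,"wy":0,"wz":1,"gripper":-1},{"dx":0,"dy":0,"dz":0.2,"wx":0,"wy":0,"wz":1,"gripper":-1},{"dx":0,"dy":0,"dz":0.2,"wx":0,"wy":0,"wz":1,"gripper":-1},{"dx":0,"dy":0,"dz":0.2,"wx":0,"wy":0,"wz":1,"gripper":-1},{"dx":0,"dy":0,"dz":0.2,"wx":0,"wy":0,"wz":1,"gripper":-1}]'
python3 -m creep '[{"dx":0,"dy":0,"dz":0,"wx":0,"wy":0,"wz":1,"gripper":-1},{"dx":0,"dy":0,"dz":0,"wx":0,"wy":0,"wz":1,"gripper":-1},{"dx":0,"dy":0,"dz":0,"wx":0,"wy":0,"wz":1,"gripper":-1},{"dx":0,"dy":0,"dz":0,"wx":0,"wy":0,"wz":1,"gripper":-1},{"dx":0,"dy":0,"dz":0,"wx":0,"wy":0,"wz":1,"gripper":-1},{"dx":0,"dy":0,"dz":0,"wx":0,"wy":0,"wz":1,"gripper":-1},{"dx":0,"dy":0,"dz":0,"wx":0,"wy":0,"wz":0.66,"gripper":-1},{"dx":0,"dy":0,"dz":0,"wx":0,"wy":0,"wz":0,"gripper":-1}]'
python3 - <<'E'
from h import *
plan(.4178,-.0103,.002,4)
p=read_camera("top")
a=p["img"][145:245,175:305];q=read_camera("scene")
b=q["img"][150:250,200:330]
cv2.imwrite("pics/s4.png",np.hstack([cv2.resize(x,None,fx=3,fy=3,interpolation=2) for x in(a,b)]))
E
```

```text
time: 15.75
eef_pos: [0.414, -0.0102, 0.1124]
ee_rot: [-0.018, 1.0, 0.0, -0.001]
force: [0.5, -0.2, 1.3]
opening: 1.004
finger_force: 0.0
time: 16.42
eef_pos: [0.4152, -0.0094, 0.0643]
ee_rot: [0.393, 0.919, -0.0, -0.001]
force: [0.5, 0.3, -0.1]
opening: 1.004
finger_force: 0.0
time: 17.08
eef_pos: [0.4153, -0.0094, 0.0647]
ee_rot: [0.683, 0.731, -0.001, -0.001]
force: [0.1, -1.0, -0.3]
opening: 0.999
finger_force: 0.0
t 17.08 pos [ 0.4153 -0.0094  0.0647] yaw(toolx) 93.9 deg y-axis 3.9 deg tilt 0.14 open 0.999 ff 0.0
now dxyz [-0.04  0.09  2.09] | wz -0.02 | dxyz after the turn [-0.04  0.09  2.09] q6 -0.36
```

View pics/s4.png

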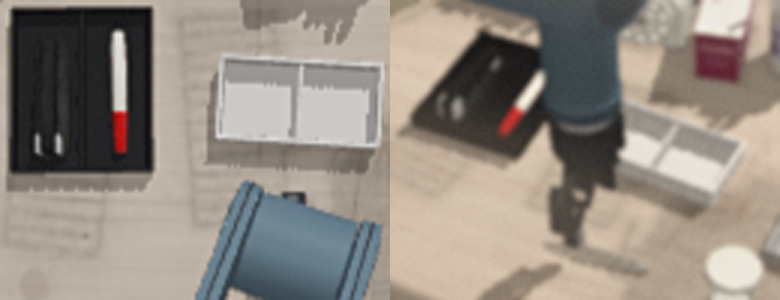

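Stapler and marker lie straight in their lanes (228/120 columns, top panel); gripper tip at scene panel (572,240) just above the forceps (545–645, 257). Grip it.

```bash
python3 -m creep '[{"dx":-0.04,"dy":0.09,"dz":0.55,"wx":0,"wy":0,"wz":0,"gripper":-1},{"dx":0,"dy":0,"dz":0.55,"wx":0,"wy":0,"wz":0,"gripper":-1},{"dx":0,"dy":0,"dz":0.5,"wx":0,"wy":0,"wz":0,"gripper":-1},{"dx":0,"dy":0,"dz":0.3,"wx":0,"wy":0,"wz":0,"gripper":-1},{"dx":0,"dy":0,"dz":0.15,"wx":0,"wy":0,"wz":0,"gripper":1},{"dx":0,"dy":0,"dz":0,"wx":0,"wy":0,"wz":0,"gripper":1},{"dx":0,"dy":0,"dz":0,"wx":0,"wy":0,"wz":0,"gripper":1},{"dx":0,"dy":0,"dz":0,"wx":0,"wy":0,"wz":0,"gripper":1}]' 40
python3 -m creep '[{"dx":0,"dy":0,"dz":0,"wx":0,"wy":0,"wz":0,"gripper":1},{"dx":0,"dy":0,"dz":0,"wx":0,"wy":0,"wz":0,"gripper":1},{"dx":0,"dy":0,"dz":0,"wx":0,"wy":0,"wz":0,"gripper":1},{"dx":0,"dy":0,"dz":0,"wx":0,"wy":0,"wz":0,"gripper":1},{"dx":0,"dy":0,"dz":0,"wx":0,"wy":0,"wz":0,"gripper":1},{"dx":0,"dy":0,"dz":-0.5,"wx":0,"wy":0,"wz":0,"gripper":1},{"dx":0,"dy":0,"dz":-1,"wx":0,"wy":0,"wz":0,"gripper":1},{"dx":0,"dy":0,"dz":-1,"wx":0,"wy":0,"wz":0,"gripper":1}]'
python3 - <<'E'
from h import *
plan(.592,-.2293,.008,88.5)
q=read_camera("scene");cv2.imwrite("pics/s5.png",cv2.resize(q["img"][150:270,200:330],None,fx=3,fy=3,interpolation=2))
E
```

```text
time: 17.85
eef_pos: [0.4196, -0.0109, 0.0046]
ee_rot: [0.682, 0.732, 0.0, 0.0]
force: [0.1, 0.8, 0.5]
opening: 0.457
finger_force: 0.0
time: 18.52
eef_pos: [0.4179, -0.0104, 0.0794]
ee_rot: [0.682, 0.731, -0.001, -0.001]
force: [1.4, -0.8, -0.7]
opening: 0.162
finger_force: 39.1
t 18.52 pos [ 0.4179 -0.0104  0.0794] yaw(toolx) 94.0 deg y-axis 4.0 deg tilt 0.19 open 0.162 ff 39.1
now dxyz [-7.69  5.28  2.35] | wz -14.08 | dxyz after the turn [-6.   -7.14  2.35] q6 -0.36
```

View pics/s5.png

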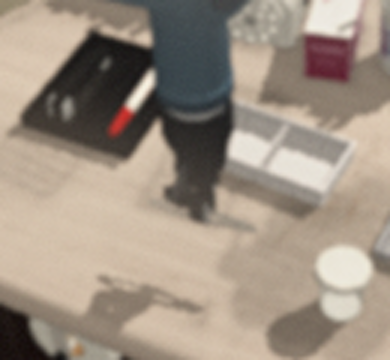

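Forceps are held in the gripper (scene panel, tips at 250,228). Carry to the steel tray.

```bash
python3 -m creep '[{"dx":-0.96,"dy":0.66,"dz":0,"wx":0,"wy":0,"wz":0,"gripper":1},{"dx":-0.96,"dy":0.66,"dz":0,"wx":0,"wy":0,"wz":0,"gripper":1},{"dx":-0.96,"dy":0.66,"dz":0,"wx":0,"wy":0,"wz":0,"gripper":1},{"dx":-0.96,"dy":0.66,"dz":0,"wx":0,"wy":0,"wz":0,"gripper":1},{"dx":-0.96,"dy":0.66,"dz":0,"wx":0,"wy":0,"wz":0,"gripper":1},{"dx":-0.96,"dy":0.66,"dz":0,"wx":0,"wy":0,"wz":0,"gripper":1},{"dx":-0.96,"dy":0.66,"dz":0,"wx":0,"wy":0,"wz":0,"gripper":1},{"dx":-0.96,"dy":0.66,"dz":0,"wx":0,"wy":0,"wz":0,"gripper":1}]'
python3 -m creep '[{"dx":0,"dy":0,"dz":0,"wx":0,"wy":0,"wz":-1,"gripper":1},{"dx":0,"dy":0,"dz":0,"wx":0,"wy":0,"wz":-1,"gripper":1},{"dx":0,"dy":0,"dz":0,"wx":0,"wy":0,"wz":-1,"gripper":1},{"dx":0,"dy":0,"dz":0,"wx":0,"wy":0,"wz":-1,"gripper":1},{"dx":0,"dy":0,"dz":0,"wx":0,"wy":0,"wz":-1,"gripper":1},{"dx":0,"dy":0,"dz":0,"wx":0,"wy":0,"wz":-1,"gripper":1},{"dx":0,"dy":0,"dz":0,"wx":0,"wy":0,"wz":-1,"gripper":1},{"dx":0,"dy":0,"dz":0,"wx":0,"wy":0,"wz":-1,"gripper":1}]'
python3 -m creep '[{"dx":0,"dy":0,"dz":0,"wx":0,"wy":0,"wz":-1,"gripper":1},{"dx":0,"dy":0,"dz":0,"wx":0,"wy":0,"wz":-1,"gripper":1},{"dx":0,"dy":0,"dz":0,"wx":0,"wy":0,"wz":-1,"gripper":1},{"dx":0,"dy":0,"dz":0,"wx":0,"wy":0,"wz":-1,"gripper":1},{"dx":0,"dy":0,"dz":0,"wx":0,"wy":0,"wz":-1,"gripper":1},{"dx":0,"dy":0,"dz":0,"wx":0,"wy":0,"wz":-1,"gripper":1},{"dx":0,"dy":0,"dz":0,"wx":0,"wy":0,"wz":0,"gripper":1},{"dx":0,"dy":0,"dz":0,"wx":0,"wy":0,"wz":0,"gripper":1}]'
python3 - <<'E'
from h import *
plan(.592,-.2293,.008,88.5)
E
```

```text
time: 19.23
eef_pos: [0.5941, -0.2309, 0.0789]
ee_rot: [0.682, 0.731, 0.0, -0.0]
force: [0.5, 0.1, -0.8]
opening: 0.161
finger_force: 39.1
time: 19.9
eef_pos: [0.5932, -0.2294, 0.0789]
ee_rot: [0.323, 0.946, 0.0, -0.0]
force: [0.3, 0.8, -0.5]
opening: 0.161
finger_force: 39.2
time: 20.57
eef_pos: [0.5933, -0.2294, 0.079]
ee_rot: [0.019, 1.0, 0.0, -0.0]
force: [-0.1, -0.3, -0.1]
opening: 0.156
finger_force: 39.2
t 20.57 pos [ 0.5933 -0.2294  0.079 ] yaw(toolx) 177.8 deg y-axis 87.8 deg tilt 0.02 open 0.156 ff 39.2
now dxyz [0.04 0.   2.37] | wz -0.11 | dxyz after the turn [0.04 0.   2.37] q6 -2.08
```

```bash
python3 -m creep '[{"dx":0,"dy":0,"dz":0.7,"wx":0,"wy":0,"wz":0,"gripper":1},{"dx":0,"dy":0,"dz":0.7,"wx":0,"wy":0,"wz":0,"gripper":1},{"dx":0,"dy":0,"dz":0.5,"wx":0,"wy":0,"wz":0,"gripper":1},{"dx":0,"dy":0,"dz":0.25,"wx":0,"wy":0,"wz":0,"gripper":1},{"dx":0,"dy":0,"dz":0.2,"wx":0,"wy":0,"wz":0,"gripper":1},{"dx":0,"dy":0,"dz":0,"wx":0,"wy":0,"wz":0,"gripper":1},{"dx":0,"dy":0,"dz":0,"wx":0,"wy":0,"wz":0,"gripper":0.4},{"dx":0,"dy":0,"dz":0,"wx":0,"wy":0,"wz":0,"gripper":0.4}]'
python3 -m creep '[{"dx":0,"dy":0,"dz":0,"wx":0,"wy":0,"wz":0,"gripper":0.4},{"dx":0,"dy":0,"dz":0,"wx":0,"wy":0,"wz":0,"gripper":0.4},{"dx":0,"dy":0,"dz":-0.5,"wx":0,"wy":0,"wz":0,"gripper":0.4},{"dx":0,"dy":0,"dz":-1,"wx":0,"wy":0,"wz":0,"gripper":0.4},{"dx":0,"dy":0,"dz":-1,"wx":0,"wy":0,"wz":0,"gripper":-1},{"dx":0,"dy":0,"dz":-1,"wx":0,"wy":0,"wz":0,"gripper":-1},{"dx":0,"dy":0,"dz":-1,"wx":0,"wy":0,"wz":0,"gripper":-1},{"dx":0,"dy":0,"dz":0,"wx":0,"wy":0,"wz":0,"gripper":-1}]'
python3 - <<'E'
from h import *
plan(.4247,-.1784,.038,0)
p=read_camera("top");g=p["img"];hsv=cv2.cvtColor(g,cv2.COLOR_BGR2HSV)
m=cv2.inRange(hsv,(0,150,100),(10,255,255));m[:, :340]=0
n,l,s,c=cv2.connectedComponentsWithStats(m);i=1+s[1:,4].argmax();print("red",s[i],w(p,c[i],.07).round(4))
c0=proj(p,[[.4247,-.1784,.07]])[0].astype(int)
m=cv2.inRange(hsv,(0,0,200),(179,40,255));k=np.zeros_like(m);k[c0[1]-14:c0[1]+14,c0[0]-14:c0[0]+14]=255
n,l,s,c=cv2.connectedComponentsWithStats(m&k);i=1+s[1:,4].argmax();print("white",s[i],w(p,c[i],.07).round(4))
cv2.imwrite("pics/s6.png",cv2.resize(g[145:255,235:435],None,fx=4,fy=4,interpolation=2))
E
```

```text
time: 21.23
eef_pos: [0.594, -0.2298, 0.0094]
ee_rot: [0.018, 1.0, -0.0, 0.001]
force: [-1.0, -0.9, 0.4]
opening: 0.3
finger_force: 0.0
time: 21.9
eef_pos: [0.5969, -0.2314, 0.1512]
ee_rot: [0.017, 1.0, -0.003, 0.005]
force: [1.7, -0.7, 1.5]
opening: 0.852
finger_force: 0.0
t 21.90 pos [ 0.5969 -0.2314  0.1512] yaw(toolx) 178.0 deg y-axis 88.0 deg tilt 0.70 open 0.852 ff 0.0
now dxyz [5.84 1.59 3.7 ] | wz 14.67 | dxyz after the turn [ 1.79 -5.78  3.7 ] q6 -2.08
red [ 412  100   64   44 2164] [[ 0.7973 -0.549   0.07  ]]Traceback (most recent call last):
  File "<stdin>", line 8, in <module>
ValueError: attempt to get argmax of an empty sequence
```

```bash
python3 -m creep '[{"dx":0.71,"dy":0.185,"dz":0,"wx":0,"wy":0,"wz":0,"gripper":-1},{"dx":0.71,"dy":0.185,"dz":0,"wx":0,"wy":0,"wz":0,"gripper":-1},{"dx":0.71,"dy":0.185,"dz":0,"wx":0,"wy":0,"wz":0,"gripper":-1},{"dx":0.71,"dy":0.185,"dz":0,"wx":0,"wy":0,"wz":0,"gripper":-1},{"dx":0.71,"dy":0.185,"dz":0,"wx":0,"wy":0,"wz":0,"gripper":-1},{"dx":0.71,"dy":0.185,"dz":0,"wx":0,"wy":0,"wz":0,"gripper":-1},{"dx":0.71,"dy":0.185,"dz":0,"wx":0,"wy":0,"wz":0,"gripper":-1},{"dx":0.71,"dy":0.185,"dz":0,"wx":0,"wy":0,"wz":0,"gripper":-1}]'
python3 -m creep '[{"dx":0,"dy":0,"dz":0,"wx":0,"wy":0,"wz":1,"gripper":-1},{"dx":0,"dy":0,"dz":0,"wx":0,"wy":0,"wz":1,"gripper":-1},{"dx":0,"dy":0,"dz":0,"wx":0,"wy":0,"wz":1,"gripper":-1},{"dx":0,"dy":0,"dz":0,"wx":0,"wy":0,"wz":1,"gripper":-1},{"dx":0,"dy":0,"dz":0,"wx":0,"wy":0,"wz":1,"gripper":-1},{"dx":0,"dy":0,"dz":0,"wx":0,"wy":0,"wz":1,"gripper":-1},{"dx":0,"dy":0,"dz":0,"wx":0,"wy":0,"wz":1,"gripper":-1},{"dx":0,"dy":0,"dz":0,"wx":0,"wy":0,"wz":1,"gripper":-1}]'
python3 -m creep '[{"dx":0,"dy":0,"dz":0,"wx":0,"wy":0,"wz":1,"gripper":-1},{"dx":0,"dy":0,"dz":0,"wx":0,"wy":0,"wz":1,"gripper":-1},{"dx":0,"dy":0,"dz":0,"wx":0,"wy":0,"wz":1,"gripper":-1},{"dx":0,"dy":0,"dz":0,"wx":0,"wy":0,"wz":1,"gripper":-1},{"dx":0,"dy":0,"dz":0,"wx":0,"wy":0,"wz":1,"gripper":-1},{"dx":0,"dy":0,"dz":0,"wx":0,"wy":0,"wz":1,"gripper":-1},{"dx":0,"dy":0,"dz":0,"wx":0,"wy":0,"wz":0.66,"gripper":-1},{"dx":0,"dy":0,"dz":0,"wx":0,"wy":0,"wz":0,"gripper":-1}]'
python3 - <<'E'
from h import *
plan(.4247,-.1784,.038,0)
# lid centre from the first clean top picture
p=read_camera("top");g=cv2.imread("pics/top0.png");hsv=cv2.cvtColor(g,cv2.COLOR_BGR2HSV)
for n,lo,hi,c0 in [("red",(0,150,100),(10,255,255),(381,233)),("white",(0,0,190),(179,45,255),(325,231))]:
    k=np.zeros((420,560),np.uint8);cv2.circle(k,c0,14,255,-1)
    _,l,s,c=cv2.connectedComponentsWithStats(cv2.inRange(hsv,lo,hi)&k);i=1+s[1:,4].argmax();print(n,s[i],w(p,c[i],.07).round(4))
q=read_camera("scene");r=recognise("cup_white",q);print(r[:1])
cv2.imwrite("pics/s6.png",np.hstack([cv2.resize(x,None,fx=3,fy=3,interpolation=2) for x in(p["img"][150:270,290:420],q["img"][170:290,270:400])]))
E
```

```text
time: 22.62
eef_pos: [0.4229, -0.1783, 0.1425]
ee_rot: [0.017, 1.0, 0.001, -0.001]
force: [0.6, 0.8, -0.4]
opening: 1.002
finger_force: 0.0
time: 23.28
eef_pos: [0.4239, -0.1787, 0.1426]
ee_rot: [0.425, 0.905, 0.0, -0.001]
force: [0.2, 0.1, -0.7]
opening: 1.001
finger_force: 0.0
time: 23.95
eef_pos: [0.424, -0.1787, 0.1427]
ee_rot: [0.708, 0.707, -0.0, -0.001]
force: [0.6, 0.4, -0.6]
opening: 1.001
finger_force: 0.0
t 23.95 pos [ 0.424  -0.1787  0.1427] yaw(toolx) 89.9 deg y-axis -0.1 deg tilt 0.12 open 1.001 ff 0.0
now dxyz [0.01 0.03 3.49] | wz -0.01 | dxyz after the turn [0.01 0.03 3.49] q6 -0.64
red [373 224  18  18 265] [[ 0.4259 -0.3598  0.07  ]]
white [317 222  18  19 251] [[ 0.4256 -0.1786  0.07  ]]
[{'rect': [308.5, 233.1, 321.2, 254.7], 'conf': 0.6}]
```

View pics/s6.png

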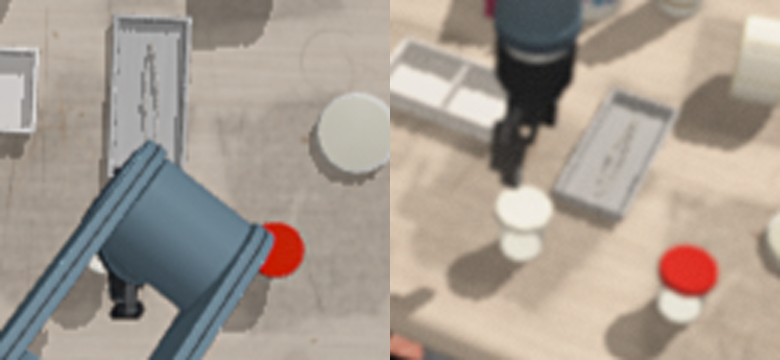

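Forceps lie lengthwise in the steel tray (top panel 150,90); the gripper is centred over the white lid (scene panel 523,205). Lower and grip.

```bash
python3 -m creep '[{"dx":0,"dy":0.05,"dz":0.8,"wx":0,"wy":0,"wz":0,"gripper":-1},{"dx":0,"dy":0,"dz":0.8,"wx":0,"wy":0,"wz":0,"gripper":-1},{"dx":0,"dy":0,"dz":0.7,"wx":0,"wy":0,"wz":0,"gripper":-1},{"dx":0,"dy":0,"dz":0.7,"wx":0,"wy":0,"wz":0,"gripper":-1},{"dx":0,"dy":0,"dz":0.4,"wx":0,"wy":0,"wz":0,"gripper":-1},{"dx":0,"dy":0,"dz":0.1,"wx":0,"wy":0,"wz":0,"gripper":-1},{"dx":0,"dy":0,"dz":0,"wx":0,"wy":0,"wz":0,"gripper":1},{"dx":0,"dy":0,"dz":0,"wx":0,"wy":0,"wz":0,"gripper":1}]' 35
python3 -m creep '[{"dx":0,"dy":0,"dz":0,"wx":0,"wy":0,"wz":0,"gripper":1},{"dx":0,"dy":0,"dz":0,"wx":0,"wy":0,"wz":0,"gripper":1},{"dx":0,"dy":0,"dz":0,"wx":0,"wy":0,"wz":0,"gripper":1},{"dx":0,"dy":0,"dz":0,"wx":0,"wy":0,"wz":0,"gripper":1},{"dx":0,"dy":0,"dz":0,"wx":0,"wy":0,"wz":0,"gripper":1},{"dx":0,"dy":0,"dz":-0.2,"wx":0,"wy":0,"wz":0,"gripper":1},{"dx":0,"dy":0,"dz":-0.2,"wx":0,"wy":0,"wz":0,"gripper":1},{"dx":0,"dy":0,"dz":0,"wx":0,"wy":0,"wz":0,"gripper":1}]'
python3 - <<'E'
from h import *
plan(.5952,.033,.110,0)
q=read_camera("scene")
cv2.imwrite("pics/s7.png",cv2.resize(q["img"][170:290,270:400],None,fx=3,fy=3,interpolation=2))
E
```

```text
time: 24.77
eef_pos: [0.4264, -0.1794, 0.0391]
ee_rot: [0.706, 0.708, 0.0, 0.0]
force: [-2.0, 0.1, 0.7]
opening: 0.752
finger_force: 0.2
time: 25.43
eef_pos: [0.4266, -0.1796, 0.0518]
ee_rot: [0.707, 0.708, 0.0, 0.001]
force: [0.3, 0.5, 0.1]
opening: 0.704
finger_force: 37.9
t 25.43 pos [ 0.4266 -0.1796  0.0518] yaw(toolx) 90.1 deg y-axis 0.1 deg tilt 0.09 open 0.704 ff 37.9
now dxyz [ 7.08  5.63 -1.94] | wz 0.01 | dxyz after the turn [ 7.08  5.62 -1.94] q6 -0.64
```

View pics/s7.png

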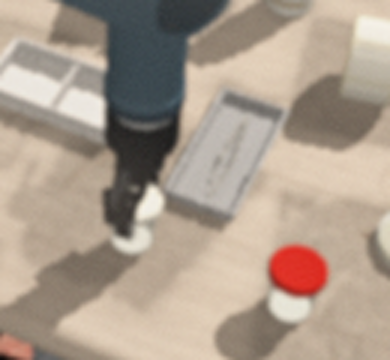

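White cup is held by its lid (140,205), slightly lifted and upright. Lift and carry to the left bay.

```bash
python3 -m creep '[{"dx":0,"dy":0,"dz":-0.4,"wx":0,"wy":0,"wz":0,"gripper":1},{"dx":0,"dy":0,"dz":-0.4,"wx":0,"wy":0,"wz":0,"gripper":1},{"dx":0,"dy":0,"dz":-0.4,"wx":0,"wy":0,"wz":0,"gripper":1},{"dx":0,"dy":0,"dz":-0.4,"wx":0,"wy":0,"wz":0,"gripper":1},{"dx":0.59,"dy":0.47,"dz":0,"wx":0,"wy":0,"wz":0,"gripper":1},{"dx":0.59,"dy":0.47,"dz":0,"wx":0,"wy":0,"wz":0,"gripper":1},{"dx":0.59,"dy":0.47,"dz":0,"wx":0,"wy":0,"wz":0,"gripper":1},{"dx":0.59,"dy":0.47,"dz":0,"wx":0,"wy":0,"wz":0,"gripper":1}]'
python3 -m creep '[{"dx":0.59,"dy":0.47,"dz":0,"wx":0,"wy":0,"wz":0,"gripper":1},{"dx":0.59,"dy":0.47,"dz":0,"wx":0,"wy":0,"wz":0,"gripper":1},{"dx":0.59,"dy":0.47,"dz":0,"wx":0,"wy":0,"wz":0,"gripper":1},{"dx":0.59,"dy":0.47,"dz":0,"wx":0,"wy":0,"wz":0,"gripper":1},{"dx":0.59,"dy":0.47,"dz":0,"wx":0,"wy":0,"wz":0,"gripper":1},{"dx":0.59,"dy":0.47,"dz":0,"wx":0,"wy":0,"wz":0,"gripper":1},{"dx":0.59,"dy":0.47,"dz":0,"wx":0,"wy":0,"wz":0,"gripper":1},{"dx":0.59,"dy":0.47,"dz":0,"wx":0,"wy":0,"wz":0,"gripper":1}]'
python3 -m creep '[{"dx":0,"dy":0,"dz":0,"wx":0,"wy":0,"wz":0,"gripper":1},{"dx":0,"dy":0,"dz":0,"wx":0,"wy":0,"wz":0,"gripper":1},{"dx":0,"dy":0,"dz":0,"wx":0,"wy":0,"wz":0,"gripper":1},{"dx":0,"dy":0,"dz":0,"wx":0,"wy":0,"wz":0,"gripper":1},{"dx":0,"dy":0,"dz":0,"wx":0,"wy":0,"wz":0,"gripper":1},{"dx":0,"dy":0,"dz":0,"wx":0,"wy":0,"wz":0,"gripper":1},{"dx":0,"dy":0,"dz":0,"wx":0,"wy":0,"wz":0,"gripper":1},{"dx":0,"dy":0,"dz":0,"wx":0,"wy":0,"wz":0,"gripper":1}]'
python3 - <<'E'
from h import *
plan(.5956,.0326,.042,0)
q=read_camera("scene");p=read_camera("top")
cv2.imwrite("pics/s8.png",np.hstack([cv2.resize(x,None,fx=3,fy=3,interpolation=2) for x in(p["img"][130:250,215:345],q["img"][140:260,220:350])]))
E
```

```text
time: 26.15
eef_pos: [0.4828, -0.1076, 0.0987]
ee_rot: [0.707, 0.707, -0.0, -0.0]
force: [-0.2, -0.6, -0.7]
opening: 0.701
finger_force: 38.0
time: 26.82
eef_pos: [0.5954, 0.0344, 0.0983]
ee_rot: [0.707, 0.708, -0.0, -0.0]
force: [0.0, -0.0, -0.3]
opening: 0.704
finger_force: 38.0
time: 27.48
eef_pos: [0.595, 0.0329, 0.0989]
ee_rot: [0.707, 0.707, 0.0, 0.0]
force: [-0.1, 0.0, -0.2]
opening: 0.703
finger_force: 38.0
t 27.48 pos [0.595  0.0329 0.0989] yaw(toolx) 90.0 deg y-axis 0.0 deg tilt 0.01 open 0.703 ff 38.0
now dxyz [-0.01  0.02  1.9 ] | wz 0.00 | dxyz after the turn [-0.01  0.02  1.9 ] q6 -0.13
```

View pics/s8.png

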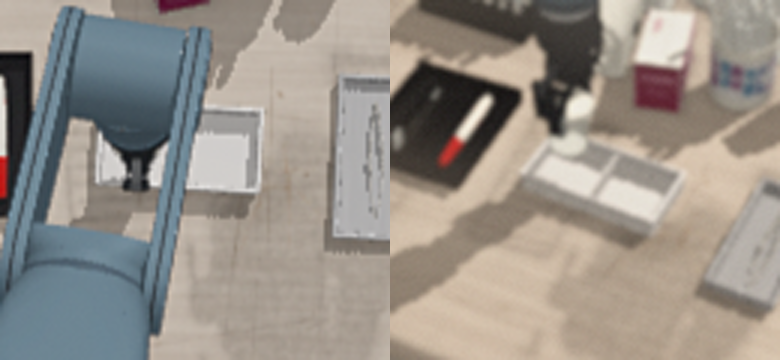

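White cup hangs over the left bay (scene panel cup base 570,145; top panel fingers 135,165). Set down.

```bash
python3 -m creep '[{"dx":0,"dy":0,"dz":0.4,"wx":0,"wy":0,"wz":0,"gripper":1},{"dx":0,"dy":0,"dz":0.5,"wx":0,"wy":0,"wz":0,"gripper":1},{"dx":0,"dy":0,"dz":0.4,"wx":0,"wy":0,"wz":0,"gripper":1},{"dx":0,"dy":0,"dz":0.3,"wx":0,"wy":0,"wz":0,"gripper":1},{"dx":0,"dy":0,"dz":0.17,"wx":0,"wy":0,"wz":0,"gripper":1},{"dx":0,"dy":0,"dz":0.08,"wx":0,"wy":0,"wz":0,"gripper":1},{"dx":0,"dy":0,"dz":0,"wx":0,"wy":0,"wz":0,"gripper":1},{"dx":0,"dy":0,"dz":0,"wx":0,"wy":0,"wz":0,"gripper":1}]'
python3 -m creep '[{"dx":0,"dy":0,"dz":0,"wx":0,"wy":0,"wz":0,"gripper":-1},{"dx":0,"dy":0,"dz":0,"wx":0,"wy":0,"wz":0,"gripper":-1},{"dx":0,"dy":0,"dz":0,"wx":0,"wy":0,"wz":0,"gripper":-1},{"dx":0,"dy":0,"dz":0,"wx":0,"wy":0,"wz":0,"gripper":-1},{"dx":0,"dy":0,"dz":-0.5,"wx":0,"wy":0,"wz":0,"gripper":-1},{"dx":0,"dy":0,"dz":-1,"wx":0,"wy":0,"wz":0,"gripper":-1},{"dx":0,"dy":0,"dz":-1,"wx":0,"wy":0,"wz":0,"gripper":-1},{"dx":0,"dy":0,"dz":-1,"wx":0,"wy":0,"wz":0,"gripper":-1}]'
python3 - <<'E'
from h import *
plan(.4259,-.3600,.038,0)
E
```

```text
time: 28.25
eef_pos: [0.5956, 0.0333, 0.0437]
ee_rot: [0.707, 0.708, 0.0, 0.0]
force: [0.8, -0.9, 0.3]
opening: 0.702
finger_force: 38.0
time: 28.92
eef_pos: [0.5947, 0.0334, 0.149]
ee_rot: [0.707, 0.707, -0.0, -0.0]
force: [0.4, -0.4, -0.6]
opening: 1.003
finger_force: 0.0
t 28.92 pos [0.5947 0.0334 0.149 ] yaw(toolx) 90.1 deg y-axis 0.1 deg tilt 0.07 open 1.003 ff 0.0
now dxyz [-13.11  -5.64   3.7 ] | wz 0.01 | dxyz after the turn [-13.11  -5.62   3.7 ] q6 -0.13
```

```bash
python3 -m creep '[{"dx":-0.82,"dy":-0.35,"dz":0,"wx":0,"wy":0,"wz":0,"gripper":-1},{"dx":-0.82,"dy":-0.35,"dz":0,"wx":0,"wy":0,"wz":0,"gripper":-1},{"dx":-0.82,"dy":-0.35,"dz":0,"wx":0,"wy":0,"wz":0,"gripper":-1},{"dx":-0.82,"dy":-0.35,"dz":0,"wx":0,"wy":0,"wz":0,"gripper":-1},{"dx":-0.82,"dy":-0.35,"dz":0,"wx":0,"wy":0,"wz":0,"gripper":-1},{"dx":-0.82,"dy":-0.35,"dz":0,"wx":0,"wy":0,"wz":0,"gripper":-1},{"dx":-0.82,"dy":-0.35,"dz":0,"wx":0,"wy":0,"wz":0,"gripper":-1},{"dx":-0.82,"dy":-0.35,"dz":0,"wx":0,"wy":0,"wz":0,"gripper":-1}]'
python3 -m creep '[{"dx":-0.9,"dy":-0.39,"dz":0,"wx":0,"wy":0,"wz":0,"gripper":-1},{"dx":-0.9,"dy":-0.39,"dz":0,"wx":0,"wy":0,"wz":0,"gripper":-1},{"dx":-0.9,"dy":-0.39,"dz":0,"wx":0,"wy":0,"wz":0,"gripper":-1},{"dx":-0.9,"dy":-0.39,"dz":0,"wx":0,"wy":0,"wz":0,"gripper":-1},{"dx":-0.9,"dy":-0.39,"dz":0,"wx":0,"wy":0,"wz":0,"gripper":-1},{"dx":-0.9,"dy":-0.39,"dz":0,"wx":0,"wy":0,"wz":0,"gripper":-1},{"dx":-0.9,"dy":-0.4,"dz":0,"wx":0,"wy":0,"wz":0,"gripper":-1},{"dx":0,"dy":0,"dz":0,"wx":0,"wy":0,"wz":0,"gripper":-1}]'
python3 - <<'E'
from h import *
plan(.4259,-.3600,.038,0)
q=read_camera("scene");p=read_camera("top")
cv2.imwrite("pics/s9.png",np.hstack([cv2.resize(x,None,fx=3,fy=3,interpolation=2) for x in(p["img"][140:260,235:365],q["img"][170:290,270:400])]))
E
```

```text
time: 29.58
eef_pos: [0.5107, -0.1646, 0.1483]
ee_rot: [0.707, 0.708, 0.0, 0.0]
force: [0.5, 0.4, 1.1]
opening: 1.003
finger_force: 0.0
time: 30.25
eef_pos: [0.4275, -0.3577, 0.1484]
ee_rot: [0.708, 0.706, -0.001, 0.001]
force: [1.0, -1.3, -0.8]
opening: 1.002
finger_force: 0.0
t 30.25 pos [ 0.4275 -0.3577  0.1484] yaw(toolx) 89.8 deg y-axis -0.2 deg tilt 0.18 open 1.002 ff 0.0
now dxyz [-0.06 -0.05  3.68] | wz -0.03 | dxyz after the turn [-0.06 -0.05  3.68] q6 -0.89
```

View pics/s9.png

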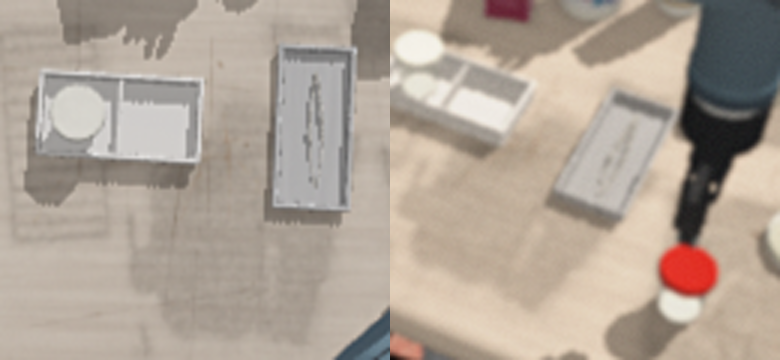

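White cup stands centred in the left bay (top panel 78,110); gripper is over the red lid (688,268). Grip it.

```bash
python3 -m creep '[{"dx":-0.03,"dy":-0.05,"dz":0.8,"wx":0,"wy":0,"wz":0,"gripper":-1},{"dx":0,"dy":0,"dz":0.8,"wx":0,"wy":0,"wz":0,"gripper":-1},{"dx":0,"dy":0,"dz":0.8,"wx":0,"wy":0,"wz":0,"gripper":-1},{"dx":0,"dy":0,"dz":0.7,"wx":0,"wy":0,"wz":0,"gripper":-1},{"dx":0,"dy":0,"dz":0.45,"wx":0,"wy":0,"wz":0,"gripper":-1},{"dx":0,"dy":0,"dz":0.12,"wx":0,"wy":0,"wz":0,"gripper":-1},{"dx":0,"dy":0,"dz":0,"wx":0,"wy":0,"wz":0,"gripper":1},{"dx":0,"dy":0,"dz":0,"wx":0,"wy":0,"wz":0,"gripper":1}]' 35
python3 -m creep '[{"dx":0,"dy":0,"dz":0,"wx":0,"wy":0,"wz":0,"gripper":1},{"dx":0,"dy":0,"dz":0,"wx":0,"wy":0,"wz":0,"gripper":1},{"dx":0,"dy":0,"dz":0,"wx":0,"wy":0,"wz":0,"gripper":1},{"dx":0,"dy":0,"dz":0,"wx":0,"wy":0,"wz":0,"gripper":1},{"dx":0,"dy":0,"dz":0,"wx":0,"wy":0,"wz":0,"gripper":1},{"dx":0,"dy":0,"dz":-0.2,"wx":0,"wy":0,"wz":0,"gripper":1},{"dx":0,"dy":0,"dz":-0.2,"wx":0,"wy":0,"wz":0,"gripper":1},{"dx":0,"dy":0,"dz":0,"wx":0,"wy":0,"wz":0,"gripper":1}]'
python3 - <<'E'
from h import *
plan(.5947,-.0554,.110,0)
E
```

```text
time: 31.02
eef_pos: [0.4285, -0.3531, 0.0387]
ee_rot: [0.706, 0.708, 0.0, 0.0]
force: [0.1, 0.1, 1.2]
opening: 0.747
finger_force: 0.3
time: 31.68
eef_pos: [0.4282, -0.3541, 0.0513]
ee_rot: [0.707, 0.708, -0.0, 0.001]
force: [0.1, -0.3, -0.4]
opening: 0.703
finger_force: 37.9
t 31.68 pos [ 0.4282 -0.3541  0.0513] yaw(toolx) 90.1 deg y-axis 0.1 deg tilt 0.09 open 0.703 ff 37.9
now dxyz [ 9.95  5.56 -1.96] | wz 0.01 | dxyz after the turn [ 9.95  5.55 -1.96] q6 -0.89
```

```bash
python3 -m creep '[{"dx":0,"dy":0,"dz":-0.4,"wx":0,"wy":0,"wz":0,"gripper":1},{"dx":0,"dy":0,"dz":-0.4,"wx":0,"wy":0,"wz":0,"gripper":1},{"dx":0,"dy":0,"dz":-0.4,"wx":0,"wy":0,"wz":0,"gripper":1},{"dx":0,"dy":0,"dz":-0.4,"wx":0,"wy":0,"wz":0,"gripper":1},{"dx":0.635,"dy":0.347,"dz":0,"wx":0,"wy":0,"wz":0,"gripper":1},{"dx":0.635,"dy":0.347,"dz":0,"wx":0,"wy":0,"wz":0,"gripper":1},{"dx":0.635,"dy":0.347,"dz":0,"wx":0,"wy":0,"wz":0,"gripper":1},{"dx":0.635,"dy":0.347,"dz":0,"wx":0,"wy":0,"wz":0,"gripper":1}]'
python3 -m creep '[{"dx":0.635,"dy":0.347,"dz":0,"wx":0,"wy":0,"wz":0,"gripper":1},{"dx":0.635,"dy":0.347,"dz":0,"wx":0,"wy":0,"wz":0,"gripper":1},{"dx":0.635,"dy":0.347,"dz":0,"wx":0,"wy":0,"wz":0,"gripper":1},{"dx":0.635,"dy":0.347,"dz":0,"wx":0,"wy":0,"wz":0,"gripper":1},{"dx":0.635,"dy":0.347,"dz":0,"wx":0,"wy":0,"wz":0,"gripper":1},{"dx":0.635,"dy":0.347,"dz":0,"wx":0,"wy":0,"wz":0,"gripper":1},{"dx":0.635,"dy":0.347,"dz":0,"wx":0,"wy":0,"wz":0,"gripper":1},{"dx":0.635,"dy":0.347,"dz":0,"wx":0,"wy":0,"wz":0,"gripper":1}]'
python3 -m creep '[{"dx":0.635,"dy":0.347,"dz":0,"wx":0,"wy":0,"wz":0,"gripper":1},{"dx":0.635,"dy":0.347,"dz":0,"wx":0,"wy":0,"wz":0,"gripper":1},{"dx":0.635,"dy":0.347,"dz":0,"wx":0,"wy":0,"wz":0,"gripper":1},{"dx":0.635,"dy":0.347,"dz":0,"wx":0,"wy":0,"wz":0,"gripper":1},{"dx":0,"dy":0,"dz":0,"wx":0,"wy":0,"wz":0,"gripper":1},{"dx":0,"dy":0,"dz":0,"wx":0,"wy":0,"wz":0,"gripper":1},{"dx":0,"dy":0,"dz":0,"wx":0,"wy":0,"wz":0,"gripper":1},{"dx":0,"dy":0,"dz":0,"wx":0,"wy":0,"wz":0,"gripper":1}]'
python3 - <<'E'
from h import *
plan(.5947,-.0494,.0425,0)
q=read_camera("scene");p=read_camera("top")
cv2.imwrite("pics/s10.png",np.hstack([cv2.resize(x,None,fx=3,fy=3,interpolation=2) for x in(p["img"][130:250,215:345],q["img"][140:260,220:350])]))
E
```

```text
time: 32.35
eef_pos: [0.4695, -0.2765, 0.0982]
ee_rot: [0.707, 0.707, -0.0, -0.0]
force: [0.4, -0.7, -0.2]
opening: 0.706
finger_force: 38.0
time: 33.02
eef_pos: [0.5527, -0.1238, 0.098]
ee_rot: [0.707, 0.707, -0.0, -0.0]
force: [0.4, -0.5, -0.7]
opening: 0.709
finger_force: 38.0
time: 33.68
eef_pos: [0.5936, -0.0493, 0.098]
ee_rot: [0.707, 0.707, -0.0, -0.0]
force: [-0.9, 0.2, -0.8]
opening: 0.701
finger_force: 38.0
t 33.68 pos [ 0.5936 -0.0493  0.098 ] yaw(toolx) 90.0 deg y-axis 0.0 deg tilt 0.04 open 0.701 ff 38.0
now dxyz [-0.    0.04  1.85] | wz 0.00 | dxyz after the turn [-0.    0.04  1.85] q6 -0.27
```

View pics/s10.png

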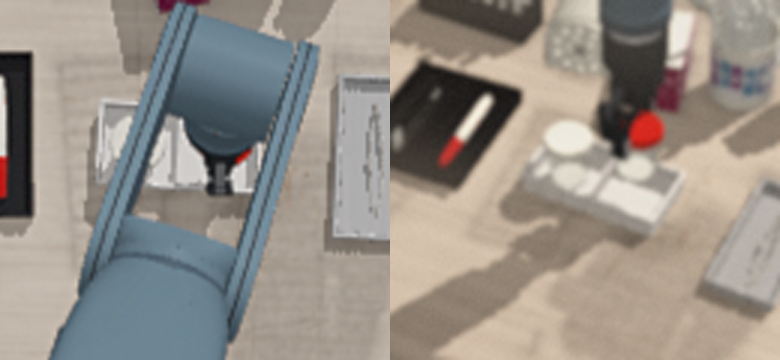

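Red cup hangs over the right bay (scene panel 640,150), white stands at (570,150). Set it down and retreat.

```bash
python3 -m creep '[{"dx":0,"dy":0.04,"dz":0.4,"wx":0,"wy":0,"wz":0,"gripper":1},{"dx":0,"dy":0,"dz":0.5,"wx":0,"wy":0,"wz":0,"gripper":1},{"dx":0,"dy":0,"dz":0.4,"wx":0,"wy":0,"wz":0,"gripper":1},{"dx":0,"dy":0,"dz":0.3,"wx":0,"wy":0,"wz":0,"gripper":1},{"dx":0,"dy":0,"dz":0.16,"wx":0,"wy":0,"wz":0,"gripper":1},{"dx":0,"dy":0,"dz":0.06,"wx":0,"wy":0,"wz":0,"gripper":1},{"dx":0,"dy":0,"dz":0,"wx":0,"wy":0,"wz":0,"gripper":1},{"dx":0,"dy":0,"dz":0,"wx":0,"wy":0,"wz":0,"gripper":1}]'
python3 -m creep '[{"dx":0,"dy":0,"dz":0,"wx":0,"wy":0,"wz":0,"gripper":-1},{"dx":0,"dy":0,"dz":0,"wx":0,"wy":0,"wz":0,"gripper":-1},{"dx":0,"dy":0,"dz":0,"wx":0,"wy":0,"wz":0,"gripper":-1},{"dx":0,"dy":0,"dz":0,"wx":0,"wy":0,"wz":0,"gripper":-1},{"dx":0,"dy":0,"dz":-0.5,"wx":0,"wy":0,"wz":0,"gripper":-1},{"dx":0,"dy":0,"dz":-1,"wx":0,"wy":0,"wz":0,"gripper":-1},{"dx":0,"dy":0,"dz":-1,"wx":0,"wy":0,"wz":0,"gripper":-1},{"dx":0,"dy":0,"dz":-1,"wx":0,"wy":0,"wz":0,"gripper":-1}]'
python3 -m creep '[{"dx":-0.7,"dy":-0.6,"dz":-0.3,"wx":0,"wy":0,"wz":0,"gripper":-1},{"dx":-0.7,"dy":-0.6,"dz":-0.3,"wx":0,"wy":0,"wz":0,"gripper":-1},{"dx":-0.7,"dy":-0.6,"dz":-0.3,"wx":0,"wy":0,"wz":0,"gripper":-1},{"dx":-0.7,"dy":-0.6,"dz":-0.3,"wx":0,"wy":0,"wz":0,"gripper":-1},{"dx":-0.7,"dy":-0.6,"dz":0,"wx":0,"wy":0,"wz":0,"gripper":-1},{"dx":-0.7,"dy":-0.6,"dz":0,"wx":0,"wy":0,"wz":0,"gripper":-1},{"dx":-0.7,"dy":-0.6,"dz":0,"wx":0,"wy":0,"wz":0,"gripper":-1},{"dx":-0.7,"dy":-0.6,"dz":0,"wx":0,"wy":0,"wz":0,"gripper":-1}]'
python3 - <<'E'
from h import *
st();q=read_camera("scene");p=read_camera("top")
a=cv2.resize(p["img"][140:250,115:435],None,fx=2.5,fy=2.5,interpolation=2);b=cv2.resize(q["img"][155:280,150:430],None,fx=2.4,fy=2.4,interpolation=2)
o=np.zeros((275+300,800,3),np.uint8);o[:275]=a;o[275:,:672]=b;cv2.imwrite("pics/s11.png",o)
E
```

```text
time: 34.45
eef_pos: [0.5954, -0.0486, 0.0435]
ee_rot: [0.707, 0.707, 0.0, 0.0]
force: [0.1, -0.8, 0.7]
opening: 0.706
finger_force: 37.9
time: 35.12
eef_pos: [0.5949, -0.0484, 0.1493]
ee_rot: [0.707, 0.708, -0.0, -0.0]
force: [0.3, -0.1, -0.1]
opening: 0.998
finger_force: 0.0
time: 35.78
eef_pos: [0.4505, -0.2175, 0.1848]
ee_rot: [0.707, 0.708, 0.0, 0.0]
force: [0.2, -0.7, 0.5]
opening: 1.003
finger_force: 0.0
t 35.78 pos [ 0.4505 -0.2175  0.1848] yaw(toolx) 90.1 deg y-axis 0.1 deg tilt 0.04 open 1.003 ff 0.0
```

View pics/s11.png

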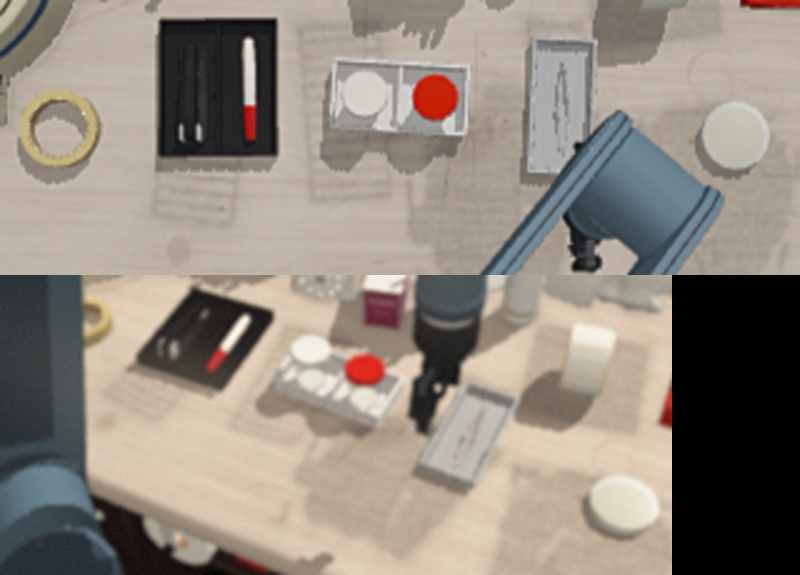

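Every item is in its place: both cups upright in separate bays (365,93 and 435,97), stapler and marker straight in their own lanes, forceps lengthwise in the steel tray. The dish and tape have not moved, and the gripper touches nothing.

```bash
python3 -c "
from cell import *
print(job_done())"
```

```text
the job is handed in; nothing more can be done
None
```

The job is handed in at about 36 s of robot time; the last picture showed both cups, the stapler, the marker and the forceps in their trays and the dish and tape unmoved, but no verdict was returned.

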